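# Unload the vice and check one sleeve for runout

### The arm

A 6-joint arm with a two-finger parallel gripper is mounted at the origin on a cart in front of the work surface, level with it; the furniture and walls round the work are solid. World frame = base frame: x ahead of the robot, y to its left, z up, the work surface at z = 0. Lengths are in mm, angles in rad, forces in N, time in s.
With the tool pointing down it reaches from about 400 to 925 mm from the base axis. Payload 12.5 kg.
Tool frame: the origin (TCP) lies where the fingers leave the gripper's body, on its centre line; the fingertips stand 78 mm ahead of it and the grasp point (between the pads) lies 59 mm ahead of it (env.tip_extent is the distance from the TCP to the fingertips, in mm); z points along the fingers, y is the direction in which the jaws open and shut (so a half turn about z gives the same grasp; the last joint's range is limited). The gripper opens to 95 mm and grips with 3 to 60 N. Pads are 20 mm wide; open, the fingers measure 119 mm over their backs; the gripper's body (75 mm by 180 mm) begins 59 mm behind the grasp point.
Start: joints at [1.171, 0.491, 1.559, -0, 1.092, -0.106], TCP at [180.975, 598.236, 292.261] pointing down, gripper open.
Joint ranges: [-3.1, 3.1], [-0.84, 2.19], [0.05, 2.79], [-1.13, 4.28], [0.06, 2.93], [-2.69, 2.69]. Speed limits (rad/s): [2.22, 2.22, 2.79, 3.14, 3.14, 3.14].

### API

Orientations are given as [roll, pitch, yaw] about the fixed x, y, z axes, in that order (R = Rz(yaw) Ry(pitch) Rx(roll)).
In Python, from cell import env gives the robot as it stands. The module is installed in compiled form; this text tells all that it offers.
- The arm moves only by the tool play_rows, never from a script. Its argument "targets" is a list of rows, each an object with "linear": the shift along the tool's x, y, z in mm, a list of three; "turn": the turn about the tool's z in rad. A call has 1 to 20 rows; each row is the pose to reach, as a shift and turn from the pose commanded when the call began, along the tool's axes at that moment; what a row does not reach only later rows make up. A row lasts 1/8 s, in which the tool goes at most 62.5 mm and 10.7 degrees, less where a joint would pass 70% of its speed; a pose out of reach is approached as far as the arm can. A call with a gripper value outside its range is refused whole. "hand" is the finger opening in mm, from 0 to 95.1, set as the call begins (left out, the last holds). The fingers move at their own pace and stop on an object; the grip force is fixed at half the most. Time passes only in rows, so rows that repeat a pose let the fingers close. It gives the time, the measured TCP pose, the force and the opening at its end, in the units of the state.
- env.state(): the state, without advancing time (a new reading comes with each control period).
- env.read_camera(name): name is "scene" or "top" or "wrist"; returns (picture, depth): 480x640x3 uint8, red, green, blue; 480x640 float32, mm along the optical axis (not along the pixel's ray), 0 where there is no reading.
- env.camera_params(name): a dict with "fx", "fy", "cx", "cy" (pixels), "k1" (the pictures are not rectified: a ray, as slopes to the right and down, at radius r is drawn at 1 + k1 r^2 times it, then the intrinsics apply), "R" (3x3) and "t" (3): a world point X has camera coordinates R X + t. Camera axes: x right, y down, z forward; pixel columns grow to the right and rows downward; lengths in mm; the calibration is good to about 2 mm. A picture is of the moment at which its call begins: read the wrist's pose just before it. camera_params takes no time and is no camera call; for the wrist camera it gives the pose at the moment of the call.
- env.job_done(): hands the job in, once; it reports no verdict.
The state is a dict: "t": time; "joints": joint angles; "qvel": joint speeds; "tau": joint torques, N m; "eef_pos": TCP position; "tcp_rot": TCP orientation; "ft_force": force on the tool from outside, world axes, zero at the start; "moment": the same for the moment, N m; "opening": opening from 0.0 (shut) to 1.0 (fully open).
Only numpy, scipy, OpenCV 4.12 (cv2) and the standard library are available. Lean on these libraries where they do the work, as an engineer would, in place of code of your own. Each camera call takes 0.05 s, during which the arm holds its last target.

### The job

Slide the vice's jaw fully open and take out the finished flanged sleeves. Check the one with the red band on the runout gauge: with the indicator raised, slide it into the V with its red line pointing straight into or straight out of the V, lower the indicator fully home so its sprung plunger bears on the flange, give the sleeve a quarter turn in the V, either way, and raise the indicator fully before sliding the sleeve out. Finish with every sleeve standing upright in the blue tray, the indicator raised and the empty vice pushed fully closed, leaving the tape measure, hex key and collet nut where they lie.

Things in the scene. Friction and masses are not known exactly. Their poses are not given: they have to be found in the camera images.
- vice: blue quick-action vice, 150 x 188 mm, fixed. Origin: on the table under it. x points from the moving jaw (near the robot) to the fixed jaw. Sleeves stand on its bed (20 mm high) at x = 30 mm, in a row along y (up to 4 of the places y = -64.5, -21.5, 21.5, 64.5 mm). Jaw tops 46 mm high. The moving jaw's lip overhangs the flanges by 6 mm: nothing lifts out until the jaw is open.
- vice_jaw (a joint): the moving jaw's slide: 0 = fully closed (also with sleeves in it), 0.040 m = fully open, towards the vice's -x; 4 N of friction, stays where it is left.
- jaw_grip (a point): centre of the red upright grip on the moving jaw, 75 mm above the table: a block 20 mm (vice x) by 24 mm (vice y), from 55 to 91 mm height, 50 mm from the row of sleeves when closed. Pinch it from above, fingers closing along the vice's y, and pull or push it along the vice's x. Axes are the vice's.
- sample: the sleeve to check: flange 40 mm diameter, 12 mm thick at the foot, upright tube 22 mm diameter, 95 mm tall in all; a red band round the tube, and a red line on flange, upper tube and top rim that points along its x. Origin: centre of the underside; z up along the tube. Starts upright in the vice, 20 mm above the table, anywhere in the row. Grip the tube near its top.
- sleeve_1: a plain sleeve, sized like the sample (flange 40 mm diameter, 12 mm thick at the foot, tube 22 mm diameter, 95 mm tall in all), with a dark band and no line. Origin: centre of the underside; z up. Starts upright in the vice, 20 mm above the table, anywhere in the row; may be absent.
- sleeve_2: a plain sleeve, sized like the sample (flange 40 mm diameter, 12 mm thick at the foot, tube 22 mm diameter, 95 mm tall in all), with a dark band and no line. Origin: centre of the underside; z up. Starts upright in the vice, 20 mm above the table, anywhere in the row; may be absent.
- sleeve_3: a plain sleeve, sized like the sample (flange 40 mm diameter, 12 mm thick at the foot, tube 22 mm diameter, 95 mm tall in all), with a dark band and no line. Origin: centre of the underside; z up. Starts upright in the vice, 20 mm above the table, anywhere in the row; may be absent.
- stand: runout gauge, fixed: dark base plate 130 x 140 mm, top 12 mm high, spanning its x -80 to 50, y -65 to 75 mm; V of 12 mm high walls, open to -x; grey column 58 mm high at y = 57 mm with the indicator. The indicator's arm always overhangs the seat: lower a sleeve onto the front, 55 mm before the seat in -x, and slide it +x into the V; take it out the same way. Origin: on the table.
- nest (a point): the seat in the V: where the centre of a seated sleeve's underside lies, on the plate, 12 mm above the table; a seated flange clears the walls by 0.5 mm, and a light push into the V centres it. Axes are the stand's: x points straight into the V. With the indicator raised the plunger's tip is 12 mm above a seated flange and the arm's top 56 mm above the table.
- indicator (a joint): the indicator's vertical slide: 0 = fully raised, 0.018 m = fully home (lowered to its stop); 5 N of friction, stays where it is left. With a sleeve in the V the plunger touches the flange at 12 mm and is pushed in by about 6 mm at the stop.
- indicator_grip (a point): centre of the indicator's black upright grip, 18 x 18 mm, 34 mm tall, its top 15 mm above this point, which is 106 mm above the table when raised; 80 mm from the seat, at stand x = 0, y = 55 mm. Pinch it from above, fingers closing along the stand's x, to lower or raise the indicator. The 36 mm dial is below it.
- plunger (a joint): travel of the sprung plunger under the indicator's arm, 15 mm from the seat's centre: 0 = free, up to 0.008 m pushed in; 0.8 N plus 0.2 N per mm.
- tray: loose blue open tray, 144 mm (its x) x 154 mm (its y) x 28 mm, walls and floor 4 mm thick, 0.7 kg. Origin: centre of its underside. Four sleeves stand in it 2 x 2, at 30 mm in x and 33 mm in y either side of the centre. It and the gauge change places between starts.
- tape_measure: yellow tape measure, 36 x 76 x 66 mm, bystander. Origin: centre of its underside.
- hex_key: steel hex key, 140 mm long, bystander. Origin: its underside's centre.
- collet_nut: grey steel collet nut, 50 mm diameter, 24 mm tall, bystander. Origin: centre of its underside.
Not all that is in view belongs to the job. What is shaped like the sample but purple is not meant.

How it is judged (in metres and radians):
On the way, in this order (a step that is already met when the one before it is completed fails the run):
1. the vice jaw is slid open (25 mm or more) (value of joint vice_jaw above 0.025 m), for 0.2 s.
2. the sample stands in the V with its red line along the V (within 0.3 rad) and the plunger is pushed in 2 mm or more by it (horizontal distance between sample and nest below 0.006 m and angle between sample's own z axis and vertical below 0.1 rad and z of sample in the frame of nest between -0.004 and 0.004 m and angle between the x axis of sample and the x axis of nest, either way round below 0.3 rad and value of joint plunger above 0.002 m and value of joint indicator above 0.0125 m), for 0.2 s.
3. still in the V under the plunger, the sample has been turned until its line is square to the V (within 0.3 rad) (horizontal distance between sample and nest below 0.006 m and angle between sample's own z axis and vertical below 0.1 rad and z of sample in the frame of nest between -0.004 and 0.004 m and angle between the x axis of sample and the x axis of nest, either way round above 1.27 rad and value of joint plunger above 0.002 m), for 0.2 s.
4. the indicator is raised (within 5 mm of its top) while the sample is still in the V (horizontal distance between sample and nest below 0.006 m and angle between sample's own z axis and vertical below 0.1 rad and z of sample in the frame of nest between -0.004 and 0.004 m and value of joint indicator below 0.005 m), for 0.1 s.
At the end, for the whole second after the job is handed in: every sleeve that is present stands upright (within 0.15 rad) and at rest on the tray's floor, the jaw is closed within 6 mm and the indicator is raised within 5 mm (x of sample in the frame of tray between -0.065 and 0.065 m and y of sample in the frame of tray between -0.07 and 0.07 m and z of sample in the frame of tray between -0.001 and 0.012 m and angle between each of sample, sleeve_1, sleeve_2, sleeve_3's own z axis and vertical below 0.15 rad and linear speed of each of sample, sleeve_1, sleeve_2, sleeve_3 below 0.03 m/s and x of sleeve_1 in the frame of tray between -0.065 and 0.065 m and y of sleeve_1 in the frame of tray between -0.07 and 0.07 m and z of sleeve_1 in the frame of tray between -0.001 and 0.012 m and x of sleeve_2 in the frame of tray between -0.065 and 0.065 m and y of sleeve_2 in the frame of tray between -0.07 and 0.07 m and z of sleeve_2 in the frame of tray between -0.001 and 0.012 m and x of sleeve_3 in the frame of tray between -0.065 and 0.065 m and y of sleeve_3 in the frame of tray between -0.07 and 0.07 m and z of sleeve_3 in the frame of tray between -0.001 and 0.012 m and value of joint vice_jaw below 0.006 m and value of joint indicator below 0.005 m); the robot touches nothing.
It fails at once if the tape measure is moved more than 3 cm (distance of tape_measure from where it was at the start of the episode above 0.03 m).
It fails at once if the hex key is moved more than 3 cm (distance of hex_key from where it was at the start of the episode above 0.03 m).
It fails at once if the collet nut is moved more than 3 cm (distance of collet_nut from where it was at the start of the episode above 0.03 m).
Of sleeve_1, sleeve_2, sleeve_3 only 1 to 3 are there at a start; the rules pass over those that are not, and their reading is None.
At some moment in a run one of tray may be knocked a few centimetres aside while the robot is not near it.
It also fails if it takes over 210 s, if anything falls off the work surface, if the arm or the gripper's body presses on something with over 40 N, if the wrist force passes 120 N, or if a joint passes its speed limit or range.

## Working session

There is one attempt and no reset: what is moved stays moved. The work goes in short steps, Python scripts to look and compute and a tool call to move; the robot and the scene stay as the last step left them, time stands still between calls to the robot, and variables do not carry over. Pictures are saved under pics/ and viewed, and the job is handed in when it is done.

Besides the shell and the picture viewer there is one more tool, called after ">>>" by a JSON object that holds its "op" and its "data", one argument or row to a line. play_rows: Moves the arm, as the interface text tells. Its arguments: {"type":"object","properties":{"targets":{"type":"array","items":{"type":"object","properties":{"linear":{"type":"array","items":{"type":"number"}},"turn":{"type":"number"}}}},"hand":{"type":"number"}},"required":["targets"]}

```bash
mkdir -p pics; cat > h.py <<'E'
import numpy as np, cv2
from cell import env
def save(n,img,crop=None,scale=1):
    im=img[:,:,::-1]
    if crop: x0,y0,x1,y1=crop; im=im[y0:y1,x0:x1]
    if scale!=1: im=cv2.resize(im,None,fx=scale,fy=scale,interpolation=cv2.INTER_CUBIC)
    cv2.imwrite('pics/'+n+'.png',im)
def rays(p,uv):
    uv=np.atleast_2d(np.asarray(uv,float)); x=np.c_[(uv[:,0]-p['cx'])/p['fx'],(uv[:,1]-p['cy'])/p['fy']]
    s=x.copy()
    for _ in range(30): s=x/(1+p['k1']*(s**2).sum(1))[:,None]
    R=np.array(p['R']);t=np.array(p['t'])
    return -R.T@t, np.c_[s,np.ones(len(s))]@R
def onplane(p,uv,z):
    c,d=rays(p,uv); return c+d*((z-c[2])/d[:,2])[:,None]
def proj(p,X):
    X=np.atleast_2d(np.asarray(X,float)); c=X@np.array(p['R']).T+np.array(p['t'])
    s=c[:,:2]/c[:,2:]; s=s*(1+p['k1']*(s**2).sum(1))[:,None]
    return np.c_[s[:,0]*p['fx']+p['cx'],s[:,1]*p['fy']+p['cy']]
def cloud(p,depth):
    v,u=np.mgrid[0:480,0:640]; uv=np.c_[u.ravel(),v.ravel()]
    c,d=rays(p,uv); X=c+d*depth.ravel()[:,None]; X[depth.ravel()==0]=np.nan
    return X.reshape(480,640,3)
E
python3 - <<'E'
from h import *
for n in['scene','top','wrist']:
    p=env.camera_params(n); a,d=env.read_camera(n); save(n+'0',a); np.savez('pics/%s0.npz'%n,a=a,d=d,**{k:np.array(v) for k,v in p.items()})
    print(n,p['fx'],p['k1'],-np.array(p['R']).T@np.array(p['t']))
print(env.state(), env.tip_extent)
E
```

```text
scene 595.0659019330599 -0.1063503250763153 [ -34.40654846 1033.18009765 1400.10276014]
top 594.6671886787435 -0.05072577576874105 [ -45.61998108   -4.00730714 1827.57276154]
wrist 372.56012472678276 0.01480355785771018 [100.19020257 622.27327145 384.28347453]
{'t': 0.15, 'joints': array([ 1.17139116e+00,  4.91396013e-01,  1.55930881e+00,  9.30892814e-06,
        1.09168167e+00, -1.05584392e-01]), 'qvel': array([-8.62457863e-07, -1.00819594e-03, -3.00813831e-03,  4.35375728e-04,
       -1.76841251e-03, -4.16483174e-04]), 'tau': array([ 1.88431884e-03, -6.12890625e+01, -2.58278936e+01,  6.93001086e-02,
        4.72985033e-02, -2.82024797e-05]), 'eef_pos': array([180.93122797, 598.12262481, 291.81176586]), 'tcp_rot': array([-3.14080410e+00, -9.18732226e-05,  2.84776755e+00]), 'ft_force': array([ 0.02934853, -0.3695713 ,  0.08732594]), 'moment': array([0.01003399, 0.11705983, 0.00429245]), 'opening': 1.0015147991030258} 77.60000000000001
```

View pics/scene0.png

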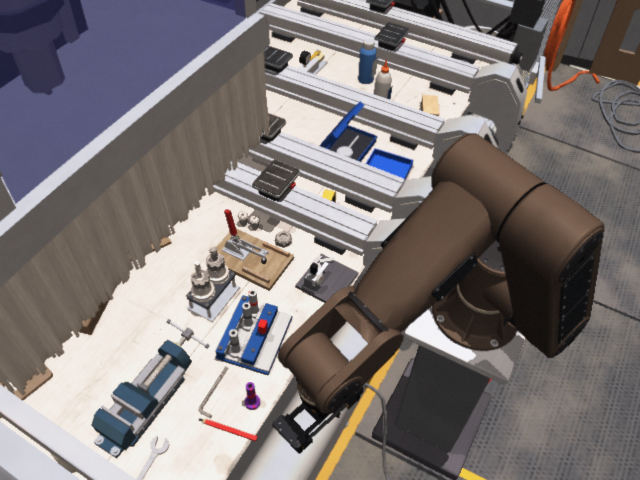

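View pics/top0.png

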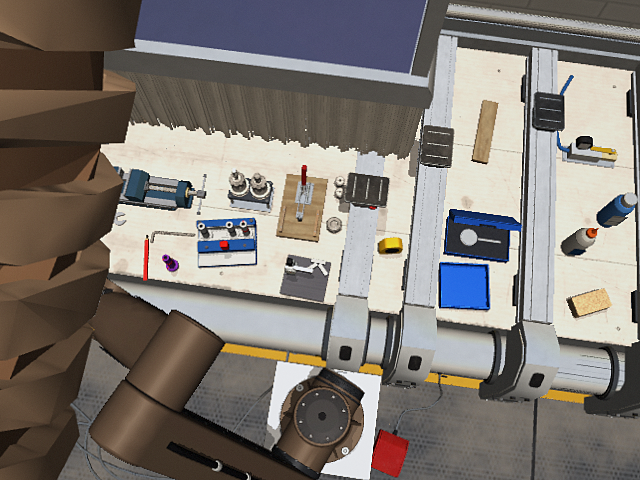

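View pics/wrist0.png

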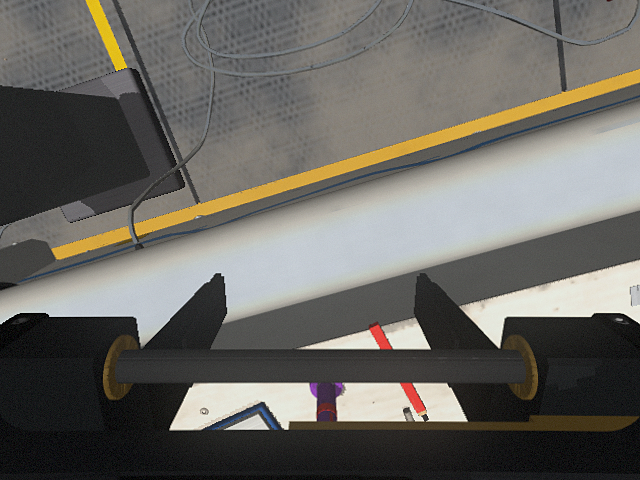

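```bash
python3 - <<'E'
from h import *
for n in['top','scene']:
    z=np.load('pics/%s0.npz'%n); p={k:z[k] for k in z}; 
    X=cloud(p,z['d']); np.save('pics/X_%s.npy'%n,X)
    pts={'top':[(322,415),(360,200),(350,290),(416,250),(432,145),(540,200),(530,290),(465,287),(442,288),(488,287),(390,245),(334,225),(305,275),(225,255),(227,248),(223,245),(200,230),(235,230),(160,265),(340,95),(250,110),(345,345),(420,365),(180,310)],'scene':[(265,325),(310,285),(390,162),(275,180)]}[n]
    for q in pts: print(n,q,X[q[1],q[0]].round())
z=np.load('pics/top0.npz'); save('topA',z['a'],(180,160,360,310),4)
save('topB',z['a'],(370,180,550,330),4)
z=np.load('pics/scene0.npz'); save('scA',z['a'],(190,210,370,380),4)
E
```

```text
top (322, 415) [  3.   2. 283.]
top (360, 200) [639. -22. 169.]
top (350, 290) [375. -28. 107.]
top (416, 250) [ 528. -211.  102.]
top (432, 145) [ 857. -222.  165.]
top (540, 200) [ 747. -584.  106.]
top (530, 290) [ 448. -559.  115.]
top (465, 287) [ 459. -387.   12.]
top (442, 288) [ 448. -317.    3.]
top (488, 287) [ 467. -457.   21.]
top (390, 245) [ 549. -135.   55.]
top (334, 225) [601.  49.  23.]
top (305, 275) [425. 117.  13.]
top (225, 255) [453. 379.  15.]
top (227, 248) [459. 365.  75.]
top (223, 245) [465. 377.  82.]
top (200, 230) [495. 452. 106.]
top (235, 230) [534. 359.  35.]
top (160, 265) [394. 582.   1.]
top (340, 95) [761.  67. 535.]
top (250, 110) [776. 316. 378.]
top (345, 345) [209. -35. 123.]
top (420, 365) [ 186. -256.   99.]
top (180, 310) [275. 510. -86.]
scene (265, 325) [460. 373.  82.]
scene (310, 285) [438. 175.  35.]
scene (390, 162) [ 466. -432.   10.]
scene (275, 180) [675. -27. 160.]
```

View pics/topA.png

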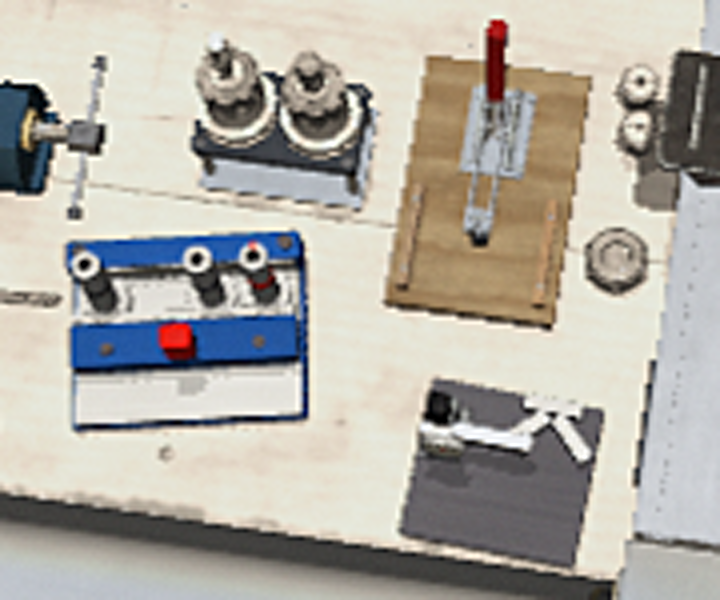

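View pics/topB.png

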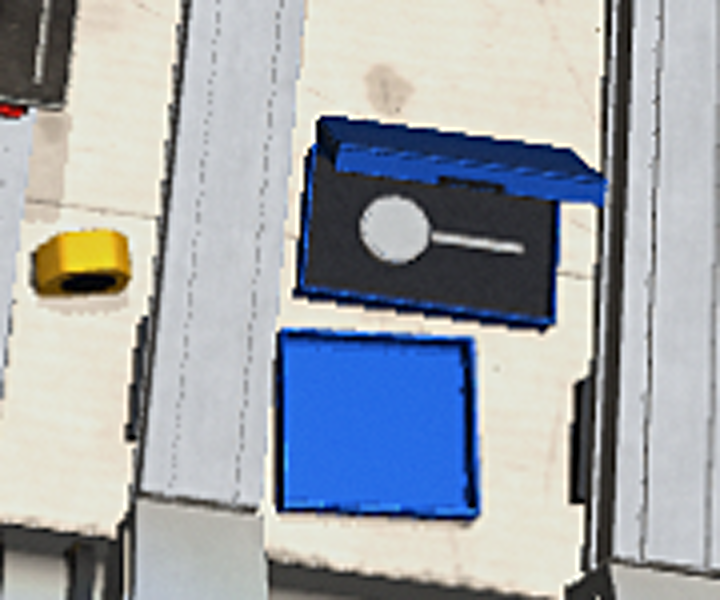

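View pics/scA.png

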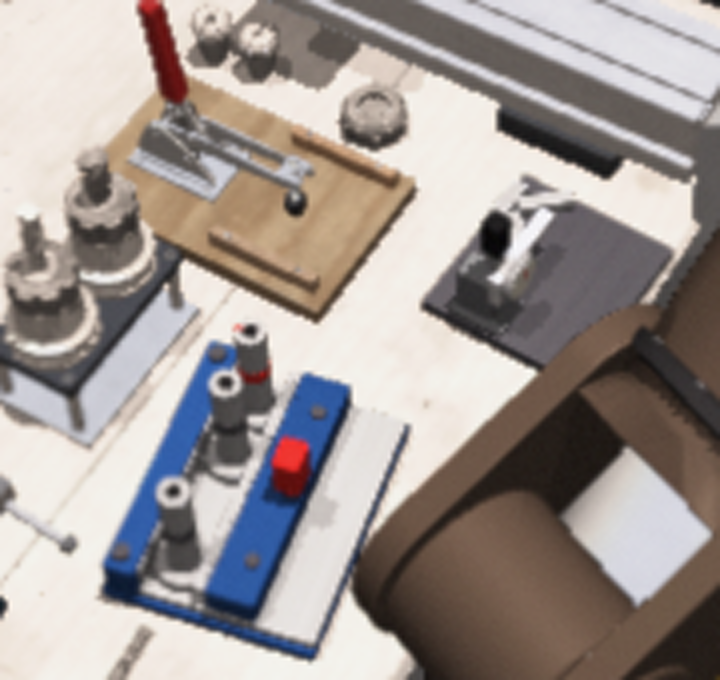

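```bash
python3 - <<'E'
from h import *
z=np.load('pics/top0.npz'); p={k:z[k] for k in z}
T=lambda l,o:[(o[0]+a/4,o[1]+b/4) for a,b in l]
o=(180-.375,160-.375)
P=onplane(p,T([(86,265),(201,260),(254,256)],o),115); print('top',P)
print(np.linalg.norm(np.diff(P,axis=0),axis=1))
zs=np.load('pics/scene0.npz'); ps={k:zs[k] for k in zs}; os=(190-.375,210-.375)
Q=onplane(ps,T([(175,492),(228,383),(252,332)],os),115); print('scene',Q)
# red grip top
for n,q,zz in(('top',z,p),('scene',zs,ps)):
    a=q['a'].astype(int); m=(a[...,0]>180)&(a[...,1]<70)&(a[...,2]<70)
    X=np.load('pics/X_%s.npy'%n); m&=(abs(X[...,0]-460)<40)&(abs(X[...,1]-370)<40)
    mm=m&(X[...,2]>85); print(n,'grip',X[mm].mean(0),mm.sum(), np.nanmean(X[m],0))
# plate corners of stand (z=12), crop coordinates top
print('standcorners',onplane(p,T([(432,379),(604,405),(574,566),(402,533)],o),12))
print('vicebase',onplane(p,T([(78,430),(307,416),(68,235),(300,233)],o),20))
o2=(370-.375,180-.375)
print('tray outer',onplane(p,T([(280,331),(473,338),(478,518),(279,513)],o2),28))
E
```

```text
top [[506.140474   448.54411507 115.        ]
 [522.82250511 362.02433182 115.        ]
 [531.86819834 322.42675984 115.        ]]
[88.11335345 40.617635  ]
scene [[503.7504412  448.08581871 115.        ]
 [520.21476105 363.2703575  115.        ]
 [528.76707272 321.87813462 115.        ]]
top grip [466.83225177 375.60035498  91.67809899] 36 [466.9466015  375.80493101  90.81853046]
scene grip [465.62185104 376.89260825  90.84298183] 44 [465.61249185 376.95960031  90.49298053]
standcorners [[484.52454705 182.14749333  12.        ]
 [482.9134185   43.4212211   12.        ]
 [350.4868899   48.34190087  12.        ]
 [357.12263782 185.01923463  12.        ]]
vicebase [[400.28325183 451.21669629  20.        ]
 [437.79332122 274.13339664  20.        ]
 [559.97096902 493.53977842  20.        ]
 [588.7673589  307.27532993  20.        ]]
tray outer [[ 522.76676746 -298.19084582   28.        ]
 [ 538.93360388 -450.39721418   28.        ]
 [ 394.90294911 -462.59846786   28.        ]
 [ 377.09340229 -309.51856903   28.        ]]
```

```bash
cat >> h.py <<'E'
import json,os
def cmd(): return np.array(json.load(open('cmd.json')))
def setc(x,y,z,yaw): json.dump([x,y,z,yaw],open('cmd.json','w'))
def applied(dx,dy,dz,turn):
    x,y,z,w=cmd(); c,s=np.cos(w),np.sin(w)
    setc(x+c*dx+s*dy,y+s*dx-c*dy,z-dz,w-turn); st=env.state(); print('cmd',cmd().round(3),'meas',st['eef_pos'].round(1),st['tcp_rot'].round(3),'F',st['ft_force'].round(1),'op',round(st['opening']*95.1,1),'t',st['t'])
def to(x,y,z,yaw):
    X,Y,Z,w=cmd(); c,s=np.cos(w),np.sin(w); d=np.array([x-X,y-Y])
    print('linear',[round(c*d[0]+s*d[1],1),round(s*d[0]-c*d[1],1),round(Z-z,1)],'turn',round(w-yaw,3),'dist',np.linalg.norm(d).round())
E
python3 - <<'E'
from h import *
setc(180.975,598.236,292.261,2.8478)
to(467,375.5,230,3.34)
R=np.array(env.camera_params('wrist')['R']); print(R)
z=np.load('pics/wrist0.npz'); p={k:z[k] for k in z}
for v in(0,200,400):print(onplane(p,[(320,v)],0))
E
```

```text
linear [np.float64(-338.3), np.float64(-130.4), np.float64(62.3)] turn -0.492 dist 363.0
[[ 2.90399022e-01  9.56905227e-01 -8.91804208e-04]
 [ 9.13678743e-01 -2.77003577e-01  2.97422551e-01]
 [ 2.84358160e-01 -8.71860404e-02 -9.54745532e-01]]
[[  3.28489727 651.2639537    0.        ]]
[[178.22217096 598.17571617   0.        ]]
[[421.77105674 524.26581801   0.        ]]
```

>>> {"op": "play_rows", "data": {
  "targets": [
    {"linear": [-60,-23,0],"turn": -0.09},
    {"linear": [-120,-46,0],"turn": -0.18},
    {"linear": [-175,-68,0],"turn": -0.27},
    {"linear": [-230,-90,0],"turn": -0.35},
    {"linear": [-285,-110,0],"turn": -0.42},
    {"linear": [-338,-130,20],"turn": -0.492},
    {"linear": [-338.3,-130.4,40],"turn": -0.492},
    {"linear": [-338.3,-130.4,40],"turn": -0.492},
    {"linear": [-338.3,-130.4,40],"turn": -0.492},
    {"linear": [-338.3,-130.4,40],"turn": -0.492}
  ]
}}

```text
t: 1.4
eef_pos: [466.7, 376.1, 253.2]
tcp_rot: [3.141, 0.001, -2.942]
ft_force: [-0.5, -0.1, 0.2]
opening: 1.0
```

```bash
python3 - <<'E'
from h import *
applied(-338.3,-130.4,40,-.492)
p=env.camera_params('wrist'); a,d=env.read_camera('wrist'); save('w1',a); np.savez('pics/w1.npz',a=a,d=d,**{k:np.array(v) for k,v in p.items()})
E
```

```text
cmd [467.018 375.457 252.261   3.34 ] meas [466.7 376.1 253.2] [ 3.141e+00  1.000e-03 -2.942e+00] F [-0.5 -0.1  0.2] op 95.1 t 1.4
```

View pics/w1.png

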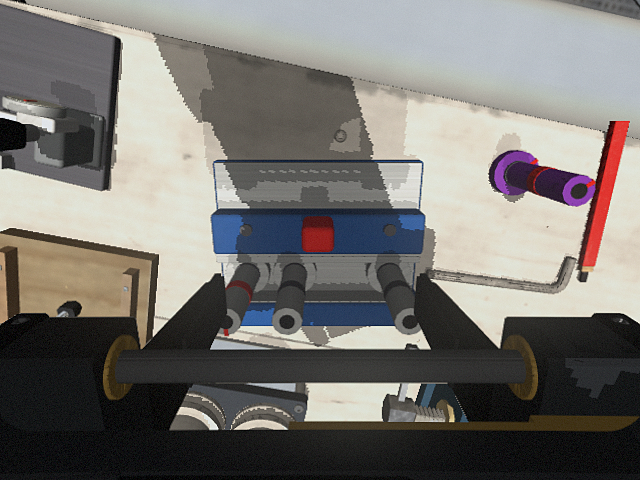

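```bash
python3 - <<'E'
from h import *
z=np.load('pics/w1.npz'); p={k:z[k] for k in z}; a=z['a'].astype(int)
m=(a[...,0]>140)&(a[...,1]<80)&(a[...,2]<80); m[:,:290]=0;m[:,345:]=0;m[:200]=0;m[265:]=0
v,u=np.where(m); print(u.min(),u.max(),v.min(),v.max())
P=onplane(p,[(u.min()-.5,v.min()-.5),(u.max()+.5,v.min()-.5),(u.max()+.5,v.max()+.5),(u.min()-.5,v.max()+.5)],91); print(P)
P=onplane(p,[(236,325),(287,321),(407,321)],115); print(P)
v=onplane(p,[(213,210),(423,210)],46);print(v, np.arctan2(v[1]-v[0],1))
save('w1z',z['a'],(200,200,440,345),3.3)
E
```

```text
305 329 231 251
[[461.1421865  363.3030723   91.        ]
 [457.62825069 380.79381798  91.        ]
 [473.22099711 384.05312047  91.        ]
 [476.79676725 366.24966857  91.        ]]
[[531.25566309 328.64424699 115.        ]
 [521.15579695 363.12205534 115.        ]
 [504.61824935 445.27798551 115.        ]]
[[472.31373258 286.88417771  46.        ]
 [438.19871931 456.65348856  46.        ]] [-1.54149211  1.56490605  0.        ]
```

View pics/w1z.png

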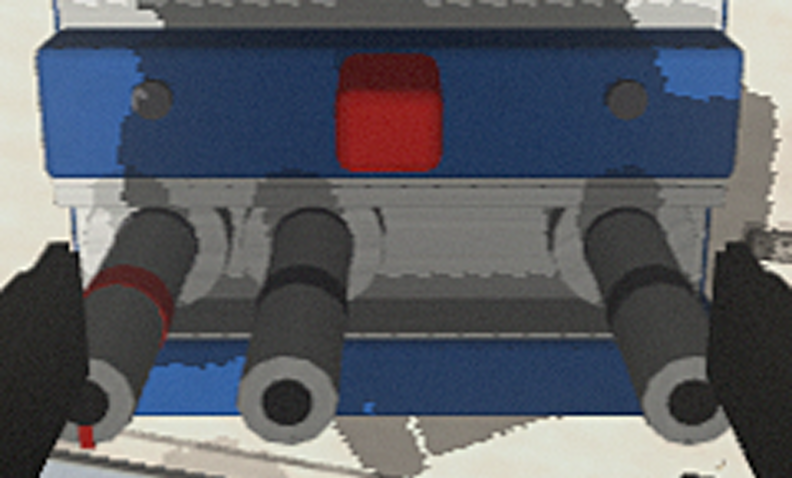

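```bash
python3 - <<'E'
from h import *
z=np.load('pics/w1.npz'); p={k:z[k] for k in z}
print(onplane(p,[(317.7,240.2),(200+88/3.3,200+403/3.3),(200+287/3.3,200+402/3.3),(200+694/3.3,200+402/3.3)],91))
print(onplane(p,[(200+88/3.3,200+403/3.3),(200+287/3.3,200+402/3.3),(200+694/3.3,200+402/3.3)],115))
to(467,375.5,137,3.34)
E
```

```text
[[466.43413769 373.96152274  91.        ]
 [545.49896868 318.11651376  91.        ]
 [536.15076592 363.66330001  91.        ]
 [517.36865187 456.95153648  91.        ]]
[[530.26280422 321.95875946 115.        ]
 [521.79580191 363.21211628 115.        ]
 [504.78416801 447.70661575 115.        ]]
linear [np.float64(0.0), np.float64(0.0), np.float64(115.3)] turn -0.0 dist 0.0
```

>>> {"op": "play_rows", "data": {
  "targets": [
    {"linear": [0,0.8,40],"turn": 0},
    {"linear": [0,0.8,80],"turn": 0},
    {"linear": [0,0.8,105],"turn": 0},
    {"linear": [0,0.8,115],"turn": 0},
    {"linear": [0,0.8,115],"turn": 0},
    {"linear": [0,0.8,115],"turn": 0}
  ]
}}

```text
t: 2.2
eef_pos: [467.2, 376.6, 138.4]
tcp_rot: [3.141, 0.002, -2.943]
ft_force: [-0.5, -0.2, -0.8]
opening: 1.0
```

>>> {"op": "play_rows", "data": {
  "hand": 10,
  "targets": [
    {"linear": [0,0,0],"turn": 0},
    {"linear": [0,0,0],"turn": 0},
    {"linear": [0,0,0],"turn": 0},
    {"linear": [0,0,0],"turn": 0},
    {"linear": [0,0,0],"turn": 0},
    {"linear": [0,0,0],"turn": 0}
  ]
}}

```text
t: 2.95
eef_pos: [466.9, 376.3, 137.2]
tcp_rot: [3.142, 0.0, -2.943]
ft_force: [-0.3, 0.5, 0.3]
opening: 0.428
```

```bash
python3 - <<'E'
from h import *
applied(0,.8,115,0); c=cmd()
to(c[0]-42*np.cos(.2),c[1]-42*np.sin(.2),c[2],c[3])
E
```

```text
cmd [466.86  376.241 137.261   3.34 ] meas [466.9 376.3 137.2] [ 3.142  0.    -2.943] F [-0.3  0.5  0.3] op 40.7 t 2.95
linear [np.float64(42.0), np.float64(-0.1), np.float64(0.0)] turn 0.0 dist 42.0
```

>>> {"op": "play_rows", "data": {
  "targets": [
    {"linear": [0,-1.5,0],"turn": 0},
    {"linear": [0,-1.5,0],"turn": 0},
    {"linear": [0,-1.5,0],"turn": 0},
    {"linear": [0,-1.5,0],"turn": 0},
    {"linear": [0,-1.5,0],"turn": 0}
  ]
}}

```text
t: 3.58
eef_pos: [467.2, 374.5, 137.2]
tcp_rot: [-3.141, -0.0, -2.943]
ft_force: [1.3, -4.2, 0.7]
opening: 0.254
```

>>> {"op": "play_rows", "data": {
  "targets": [
    {"linear": [5,0,0],"turn": 0},
    {"linear": [12,0,0],"turn": 0},
    {"linear": [20,0,0],"turn": 0},
    {"linear": [28,0,0],"turn": 0},
    {"linear": [35,0,0],"turn": 0},
    {"linear": [40,0,0],"turn": 0},
    {"linear": [41,0,0],"turn": 0},
    {"linear": [41,0,0],"turn": 0},
    {"linear": [41,0,0],"turn": 0},
    {"linear": [41,0,0],"turn": 0}
  ]
}}

```text
t: 4.82
eef_pos: [429.0, 366.7, 137.3]
tcp_rot: [3.141, 0.004, -2.943]
ft_force: [14.5, -5.2, -7.1]
opening: 0.249
```

>>> {"op": "play_rows", "data": {
  "hand": 70,
  "targets": [
    {"linear": [0,0,0],"turn": 0},
    {"linear": [0,0,0],"turn": 0},
    {"linear": [0,0,0],"turn": 0},
    {"linear": [0,0,0],"turn": 0},
    {"linear": [0,0,0],"turn": 0},
    {"linear": [0,0,0],"turn": 0}
  ]
}}

```text
t: 5.58
eef_pos: [426.9, 366.7, 137.3]
tcp_rot: [3.141, 0.0, -2.943]
ft_force: [-0.2, -0.2, 0.5]
opening: 0.732
```

>>> {"op": "play_rows", "data": {
  "hand": 95,
  "targets": [
    {"linear": [0,0,-40],"turn": 0},
    {"linear": [0,0,-90],"turn": 0},
    {"linear": [0,0,-120],"turn": 0},
    {"linear": [0,0,-120],"turn": 0},
    {"linear": [0,0,-120],"turn": 0}
  ]
}}

```text
t: 6.2
eef_pos: [426.7, 366.5, 256.5]
tcp_rot: [-3.141, -0.001, -2.943]
ft_force: [0.7, 0.6, -0.3]
opening: 0.999
```

```bash
cat >> h.py <<'E'
def shot(n,cam='wrist',crop=None,scale=1):
    p=env.camera_params(cam); a,d=env.read_camera(cam); save(n,a,crop,scale); p={k:np.array(v) for k,v in p.items()}; np.savez('pics/%s.npz'%n,a=a,d=d,**p); return p,a,d
E
python3 - <<'E'
from h import *
applied(0,-1.5,0,0);applied(41,0,-120,0)
shot('w2')
E
```

```text
cmd [467.156 374.771 137.261   3.34 ] meas [426.7 366.5 256.5] [-3.141e+00 -1.000e-03 -2.943e+00] F [ 0.7  0.6 -0.3] op 95.0 t 6.2
cmd [426.958 366.697 257.261   3.34 ] meas [426.7 366.5 256.5] [-3.141e+00 -1.000e-03 -2.943e+00] F [ 0.7  0.6 -0.3] op 95.0 t 6.2
```

View pics/w2.png

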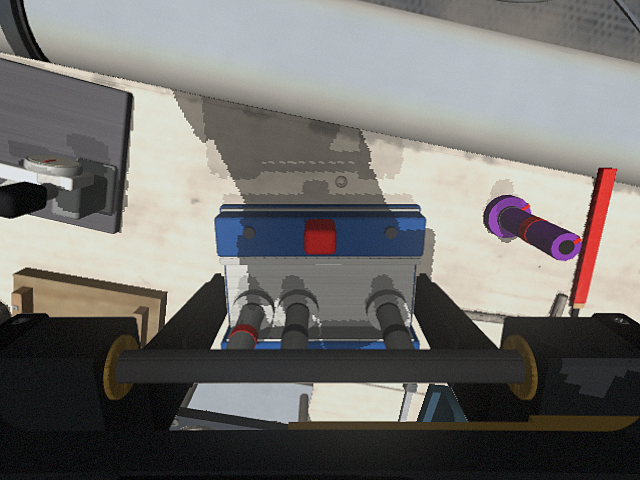

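```bash
python3 - <<'E'
from h import *
to(520,322,290,3.34)
E
```

```text
linear [np.float64(-82.4), np.float64(-62.1), np.float64(-32.7)] turn -0.0 dist 103.0
```

>>> {"op": "play_rows", "data": {
  "targets": [
    {"linear": [-42,-31,-33],"turn": 0},
    {"linear": [-82,-62,-33],"turn": 0},
    {"linear": [-82,-62,-33],"turn": 0},
    {"linear": [-82,-62,-33],"turn": 0},
    {"linear": [-82,-62,-33],"turn": 0}
  ]
}}

```text
t: 6.88
eef_pos: [518.7, 322.5, 289.7]
tcp_rot: [-3.141, -0.001, -2.942]
ft_force: [0.0, -0.1, -0.3]
opening: 1.0
```

```bash
python3 - <<'E'
from h import *
applied(-82,-62,-33,0)
p,a,d=shot('w3')
save('w3z',a,(270,180,370,280),6)
print(proj(p,[530.3,322,115]))
E
```

```text
cmd [519.562 322.058 290.261   3.34 ] meas [518.7 322.5 289.7] [-3.141e+00 -1.000e-03 -2.942e+00] F [ 0.  -0.1 -0.3] op 95.1 t 6.875
[[316.97689089 250.50740656]]
```

View pics/w3.png

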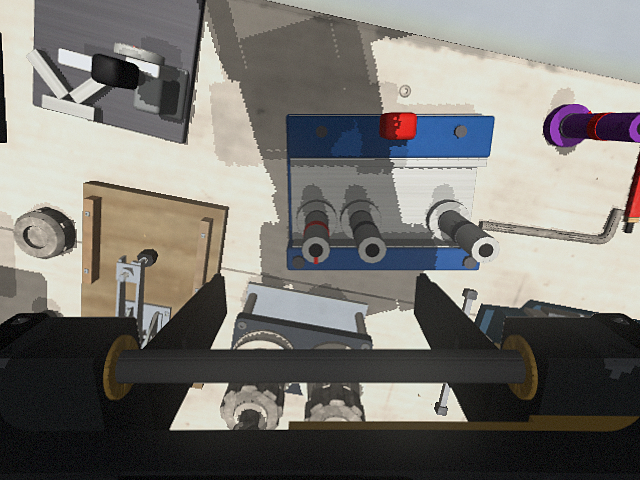

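View pics/w3z.png

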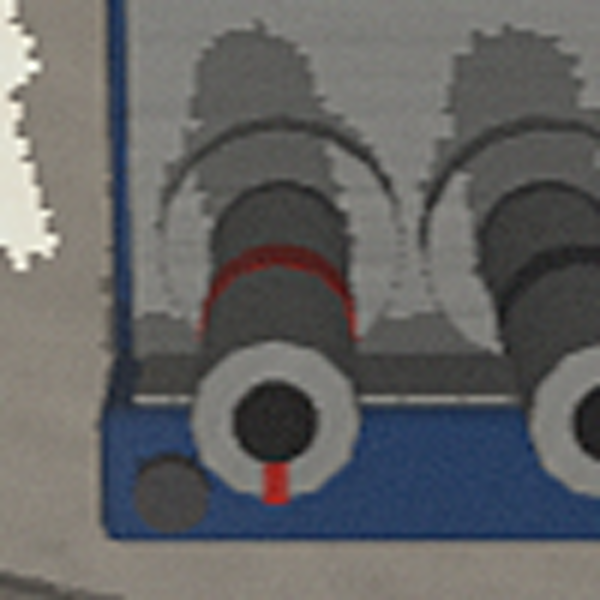

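```bash
python3 - <<'E'
from h import *
z=np.load('pics/w3.npz'); p={k:z[k] for k in z}
f=lambda x,y:(270+x/6-.417,180+y/6-.417)
c=onplane(p,[f(275,422),f(276,485),f(276,420)],115); print(c, np.arctan2(c[1,1]-c[0,1],c[1,0]-c[0,0]))
print(onplane(p,[(371.5,249.5),(485.5,248.5)],115))
save('w3v',z['a'],(0,0,210,150),3.8)
E
```

```text
[[530.06583989 320.74281005 115.        ]
 [538.4283231  322.52212957 115.        ]
 [529.7769987  320.81509398 115.        ]] 0.20964759982627718
[[521.32919493 362.49351135 115.        ]
 [503.51586773 446.89362802 115.        ]]
```

View pics/w3v.png

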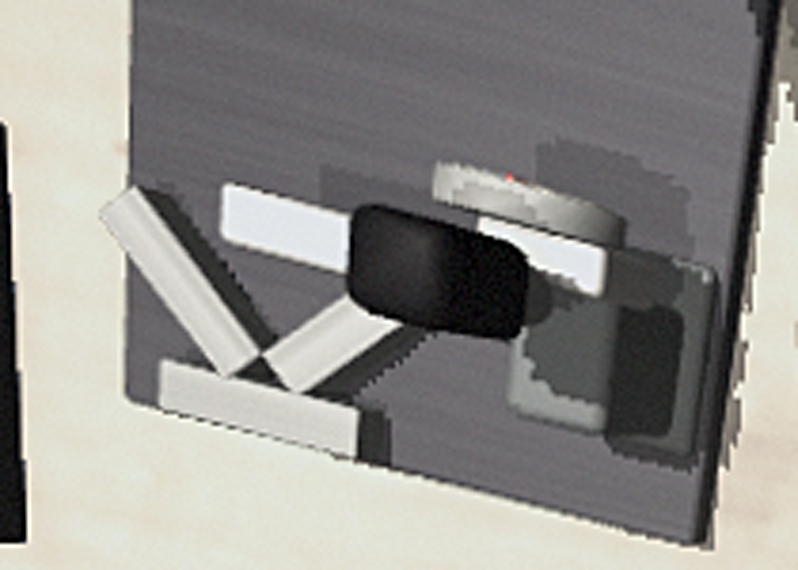

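```bash
python3 - <<'E'
from h import *
to(530.2,321.6,200,1.77)
E
```

```text
linear [np.float64(-10.3), np.float64(-2.5), np.float64(90.3)] turn 1.57 dist 11.0
```

>>> {"op": "play_rows", "data": {
  "hand": 60,
  "targets": [
    {"linear": [-3,-1,0],"turn": 0.17},
    {"linear": [-6,-2,0],"turn": 0.35},
    {"linear": [-10,-2.5,0],"turn": 0.53},
    {"linear": [-10.3,-2.5,0],"turn": 0.71},
    {"linear": [-10.3,-2.5,0],"turn": 0.89},
    {"linear": [-10.3,-2.5,0],"turn": 1.07},
    {"linear": [-10.3,-2.5,0],"turn": 1.25},
    {"linear": [-10.3,-2.5,0],"turn": 1.43},
    {"linear": [-10.3,-2.5,20],"turn": 1.57},
    {"linear": [-10.3,-2.5,60],"turn": 1.57},
    {"linear": [-10.3,-2.5,60],"turn": 1.57},
    {"linear": [-10.3,-2.5,60],"turn": 1.57}
  ]
}}

```text
t: 8.43
eef_pos: [530.3, 322.1, 231.5]
tcp_rot: [3.14, -0.0, 1.771]
ft_force: [0.3, 0.1, 0.7]
opening: 0.629
```

```bash
python3 - <<'E'
from h import *
applied(-10.3,-2.5,60,1.57)
p,a,d=shot('w4'); print(proj(p,[[530.2,321.6,115],[521.5,363,115]]))
E
```

```text
cmd [530.152 321.635 230.261   1.77 ] meas [530.3 322.1 231.5] [ 3.14  -0.     1.771] F [0.3 0.1 0.7] op 59.8 t 8.425
[[319.45718233 265.4973489 ]
 [318.81404251 196.41156328]]
```

View pics/w4.png

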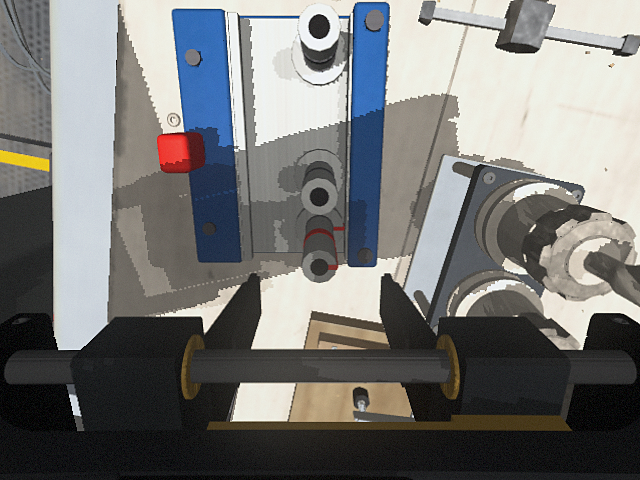

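>>> {"op": "play_rows", "data": {
  "targets": [
    {"linear": [0,0,30],"turn": 0},
    {"linear": [0,0,55],"turn": 0},
    {"linear": [0,0,69],"turn": 0},
    {"linear": [0,0,69],"turn": 0},
    {"linear": [0,0,69],"turn": 0}
  ]
}}

```text
t: 9.1
eef_pos: [530.6, 321.9, 162.4]
tcp_rot: [3.14, -0.0, 1.77]
ft_force: [-0.5, 0.6, -0.2]
opening: 0.631
```

>>> {"op": "play_rows", "data": {
  "hand": 10,
  "targets": [
    {"linear": [0,0,0],"turn": 0},
    {"linear": [0,0,0],"turn": 0},
    {"linear": [0,0,0],"turn": 0},
    {"linear": [0,0,0],"turn": 0},
    {"linear": [0,0,0],"turn": 0},
    {"linear": [0,0,0],"turn": 0}
  ]
}}

```text
t: 9.85
eef_pos: [530.2, 321.6, 161.2]
tcp_rot: [-3.142, -0.0, 1.77]
ft_force: [0.7, -0.1, -0.0]
opening: 0.227
```

>>> {"op": "play_rows", "data": {
  "targets": [
    {"linear": [0,0,-10],"turn": 0},
    {"linear": [0,0,-35],"turn": 0},
    {"linear": [0,0,-70],"turn": 0},
    {"linear": [0,0,-100],"turn": 0},
    {"linear": [0,0,-100],"turn": 0},
    {"linear": [0,0,-100],"turn": 0}
  ]
}}

```text
t: 10.6
eef_pos: [529.8, 321.5, 260.6]
tcp_rot: [-3.141, 0.0, 1.77]
ft_force: [-0.5, 0.3, -1.3]
opening: 0.229
```

```bash
python3 - <<'E'
from h import *
applied(0,0,-31,0)
to(400,180,261.2,1.77); to(434,84,261.2,1.54); to(350,84,261.2,1.54)
E
```

```text
cmd [530.152 321.635 261.261   1.77 ] meas [529.8 321.5 260.6] [-3.141  0.     1.77 ] F [-0.5  0.3 -1.3] op 21.7 t 10.6
linear [np.float64(-113.1), np.float64(-155.6), np.float64(0.1)] turn -0.0 dist 192.0
linear [np.float64(-213.9), np.float64(-141.2), np.float64(0.1)] turn 0.23 dist 256.0
linear [np.float64(-197.3), np.float64(-223.6), np.float64(0.1)] turn 0.23 dist 298.0
```

```bash
python3 - <<'E'
from h import *
to(412,25,275,1.54)
E
```

```text
linear [np.float64(-267.4), np.float64(-174.5), np.float64(-13.7)] turn 0.23 dist 319.0
```

>>> {"op": "play_rows", "data": {
  "targets": [
    {"linear": [-43,-28,-14],"turn": 0.04},
    {"linear": [-87,-57,-14],"turn": 0.08},
    {"linear": [-130,-85,-14],"turn": 0.12},
    {"linear": [-175,-114,-14],"turn": 0.16},
    {"linear": [-220,-143,-14],"turn": 0.2},
    {"linear": [-255,-166,-14],"turn": 0.23},
    {"linear": [-267,-174.5,-14],"turn": 0.23},
    {"linear": [-267,-174.5,-14],"turn": 0.23},
    {"linear": [-267,-174.5,-14],"turn": 0.23},
    {"linear": [-267,-174.5,-14],"turn": 0.23}
  ]
}}

```text
t: 11.85
eef_pos: [412.2, 26.2, 275.0]
tcp_rot: [-3.141, -0.0, 1.541]
ft_force: [-0.6, 0.8, -2.0]
opening: 0.227
```

```bash
python3 - <<'E'
from h import *
applied(-267,-174.5,-14,.23)
p,a,d=shot('w5')
E
```

```text
cmd [411.88   25.407 275.261   1.54 ] meas [412.2  26.2 275. ] [-3.141 -0.     1.541] F [-0.6  0.8 -2. ] op 21.6 t 11.85
```

View pics/w5.png

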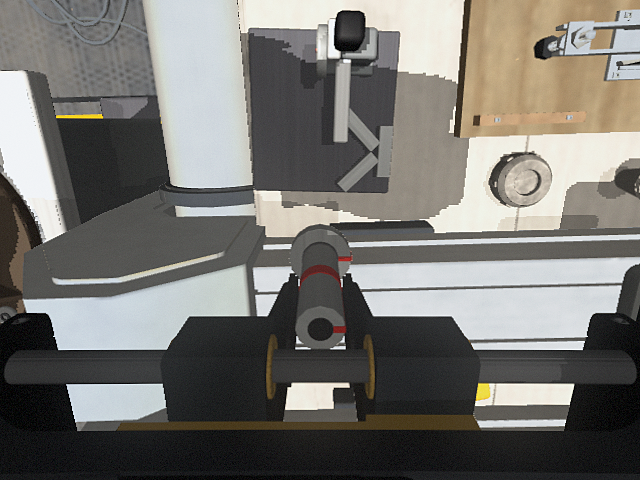

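```bash
python3 - <<'E'
from h import *
z=np.load('pics/w5.npz'); save('w5z',z['a'],(235,0,415,200),3)
save('w5s',z['a'],(260,200,390,380),3.3)
E
```

```text
(no output)
```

View pics/w5z.png

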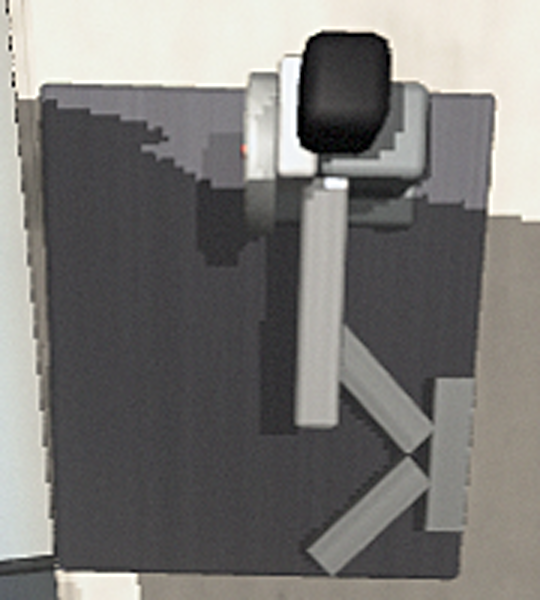

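View pics/w5s.png

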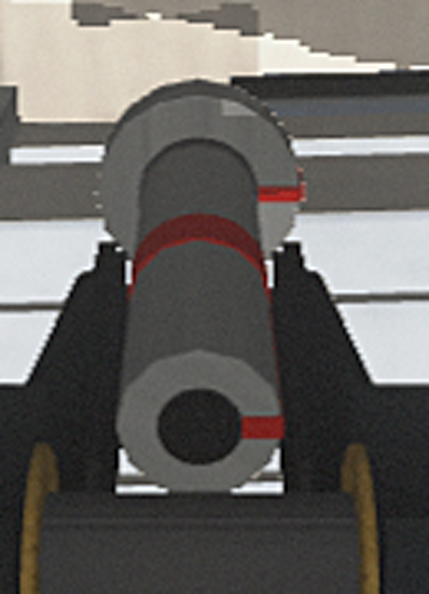

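```bash
python3 - <<'E'
from h import *
z=np.load('pics/w5.npz'); p={k:z[k] for k in z}
f=lambda l:[(235+x/3-.33,y/3-.33) for x,y in l]
C=onplane(p,f([(42,86),(494,95),(460,578),(57,571)]),12);print(C)
for i in range(4):
    e=C[(i+1)%4]-C[i]; print(np.linalg.norm(e),np.arctan2(e[1],e[0]))
print('V',onplane(p,f([(410,455),(340,382),(308,548)]),24))
V=onplane(p,f([(410,455),(340,382),(308,548)]),24)[:,:2]
for k in(1,2): e=V[k]-V[0]; print(np.linalg.norm(e),np.arctan2(e[1],e[0]))
print('armtip',onplane(p,f([(296,425),(337,427),(302,180),(348,180)]),56))
print('grip top',onplane(p,f([(300,40),(388,40),(385,140),(302,145)]),121))
E
```

```text
[[356.42225384 184.72765732  12.        ]
 [484.34815004 178.53921647  12.        ]
 [478.26431535  40.24989966  12.        ]
 [348.8838672   46.44825325  12.        ]]
128.0754922605594 -0.04833751787613972
138.42307679917644 -1.614761503805862
129.52883829821644 3.0937212935555216
138.48473151310415 1.5163346224516303
V [[460.1862864   80.5259515   24.        ]
 [439.3084991  102.24138964  24.        ]
 [429.07318888  53.42148123  24.        ]]
30.123782237898993 2.336530732449986
41.263508650723004 -2.4249419527766216
armtip [[425.0545409   92.20187454  56.        ]
 [436.13952036  91.33515141  56.        ]
 [427.74642808 152.45859078  56.        ]
 [439.42299407 152.0934444   56.        ]]
grip top [[425.11714823 168.34292031 121.        ]
 [442.18445759 167.80105918 121.        ]
 [441.70457331 150.37937126 121.        ]
 [425.18479796 150.00491776 121.        ]]
```

```bash
python3 - <<'E'
from h import *
to(392,83.7,230,1.52)
E
```

```text
linear [np.float64(57.6), np.float64(-21.7), np.float64(45.3)] turn 0.02 dist 62.0
```

>>> {"op": "play_rows", "data": {
  "targets": [
    {"linear": [20,-8,0],"turn": 0.02},
    {"linear": [45,-18,10],"turn": 0.02},
    {"linear": [57.6,-21.7,35],"turn": 0.02},
    {"linear": [57.6,-21.7,60],"turn": 0.02},
    {"linear": [57.6,-21.7,85],"turn": 0.02},
    {"linear": [57.6,-21.7,105],"turn": 0.02},
    {"linear": [57.6,-21.7,110],"turn": 0.02},
    {"linear": [57.6,-21.7,110],"turn": 0.02},
    {"linear": [57.6,-21.7,110],"turn": 0.02}
  ]
}}

```text
t: 13.02
eef_pos: [392.2, 83.8, 165.8]
tcp_rot: [3.14, -0.0, 1.52]
ft_force: [0.1, -0.9, -1.6]
opening: 0.229
```

```bash
python3 - <<'E'
from h import *
applied(57.6,-21.7,110,.02)
p,a,d=shot('w6'); shot('s6','scene',(220,220,400,360),4)
c=cmd()
for f in (38.8,): to(430.8,81.9,154,1.52)
E
```

```text
cmd [391.976  83.652 165.261   1.52 ] meas [392.2  83.8 165.8] [ 3.14 -0.    1.52] F [ 0.1 -0.9 -1.6] op 21.7 t 13.025
linear [np.float64(0.2), np.float64(38.9), np.float64(11.3)] turn -0.0 dist 39.0
```

View pics/w6.png

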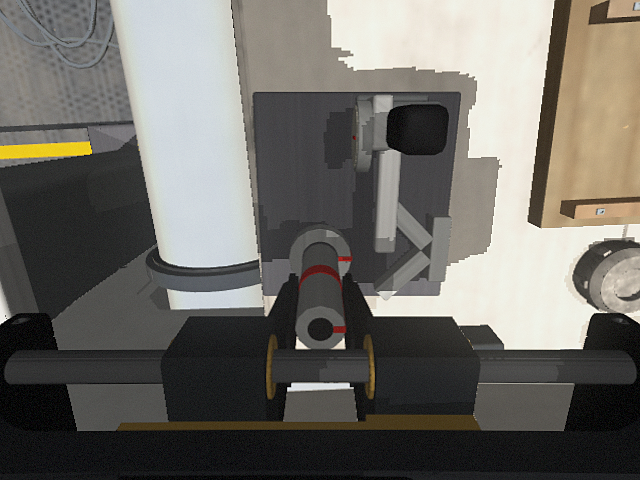

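View pics/s6.png

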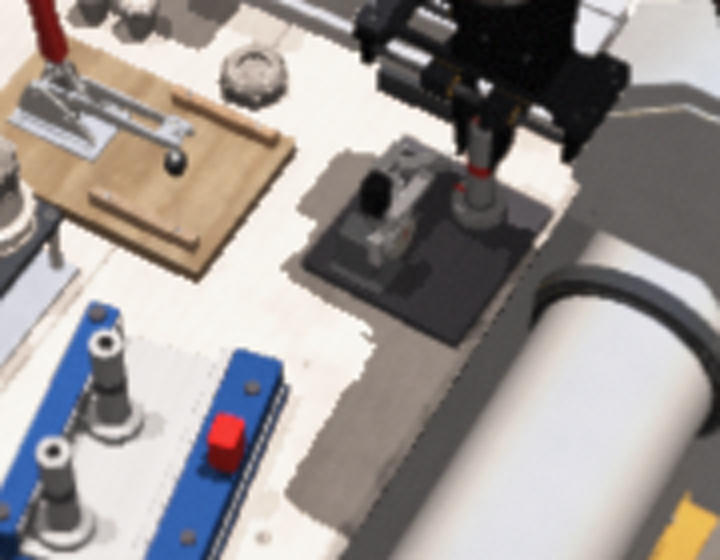

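```bash
python3 - <<'E'
from h import *
z=np.load('pics/w6.npz'); p={k:z[k] for k in z}; save('w6z',z['a'],(330,80,470,310),3)
print(onplane(p,[(430,248)],24),onplane(p,[(375,251),(396,251)],56))
E
```

```text
[[465.76814845  81.73724298  24.        ]] [[424.7682131   93.29223894  56.        ]
 [436.8555686   92.66651073  56.        ]]
```

View pics/w6z.png

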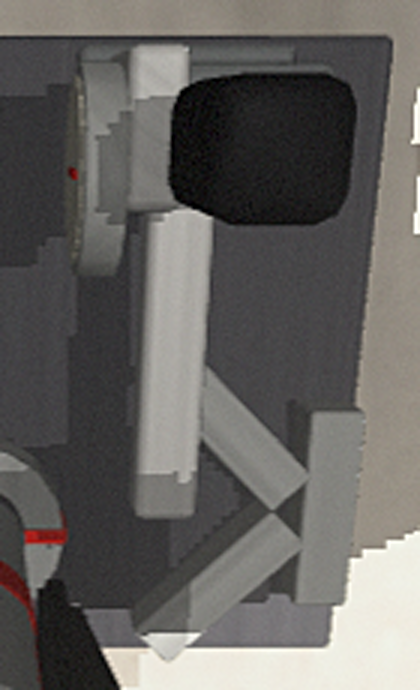

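```bash
python3 - <<'E'
from h import *
z=np.load('pics/w6.npz'); p={k:z[k] for k in z}
f=lambda l:[(330+x/3-.33,80+y/3-.33) for x,y in l]
print(onplane(p,f([(272,512)]),24),onplane(p,f([(137,473),(198,473)]),56))
print('grip',onplane(p,f([(172,80),(355,75),(355,215),(180,205)]),121))
print('plate',onplane(p,f([(392,38),(330,645)]),12))
E
```

```text
[[459.40193535  80.41241882  24.        ]] [[425.02485953 101.56503277  56.        ]
 [436.59475887 100.9641579   56.        ]]
grip [[420.29841505 170.58764573 121.        ]
 [441.4362758  169.98941862 121.        ]
 [442.27959563 154.07422204 121.        ]
 [421.30310656 156.37042108 121.        ]]
plate [[484.13664917 178.45511395  12.        ]
 [477.58934209  40.85312484  12.        ]]
```

>>> {"op": "play_rows", "data": {
  "targets": [
    {"linear": [0,0,6],"turn": 0},
    {"linear": [0,0,11],"turn": 0},
    {"linear": [0,0,11.3],"turn": 0},
    {"linear": [0,0,11.3],"turn": 0}
  ]
}}

```text
t: 13.62
eef_pos: [392.0, 83.7, 153.8]
tcp_rot: [-3.141, -0.0, 1.52]
ft_force: [-0.3, -0.5, -0.4]
opening: 0.226
```

>>> {"op": "play_rows", "data": {
  "targets": [
    {"linear": [0,5,0],"turn": 0},
    {"linear": [0,12,0],"turn": 0},
    {"linear": [0,18,0],"turn": 0},
    {"linear": [0,23,0],"turn": 0},
    {"linear": [0,28,0],"turn": 0},
    {"linear": [0,32,0],"turn": 0},
    {"linear": [0,35,0],"turn": 0},
    {"linear": [0,37,0],"turn": 0},
    {"linear": [0,38,0],"turn": 0},
    {"linear": [0,39,0],"turn": 0},
    {"linear": [0,39,0],"turn": 0},
    {"linear": [0,39,0],"turn": 0}
  ]
}}

```text
t: 15.12
eef_pos: [429.8, 81.4, 153.6]
tcp_rot: [-3.138, 0.001, 1.52]
ft_force: [-5.0, -4.6, 0.3]
opening: 0.226
```

```bash
python3 - <<'E'
from h import *
applied(0,39,11.3,0)
shot('w7')
E
```

```text
cmd [430.925  81.664 153.961   1.52 ] meas [429.8  81.4 153.6] [-3.138e+00  1.000e-03  1.520e+00] F [-5.  -4.6  0.3] op 21.5 t 15.125
```

View pics/w7.png

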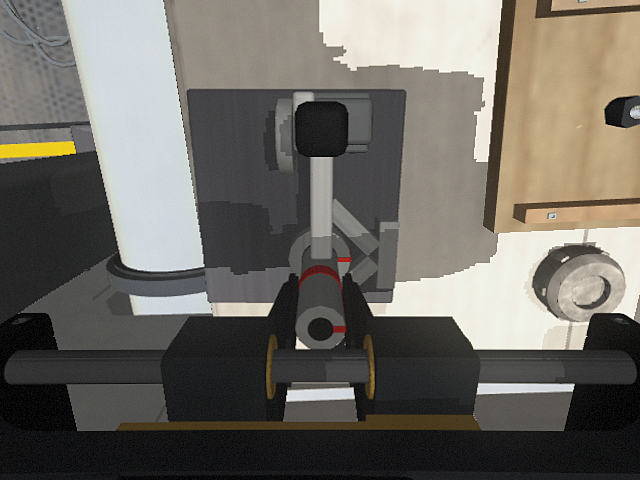

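>>> {"op": "play_rows", "data": {
  "targets": [
    {"linear": [-1,-0.5,0],"turn": 0},
    {"linear": [-1,0,0],"turn": 0},
    {"linear": [-1,0.3,0.5],"turn": 0},
    {"linear": [-1,0.3,0.5],"turn": 0},
    {"linear": [-1,0.3,0.5],"turn": 0},
    {"linear": [-1,0.3,0.5],"turn": 0}
  ]
}}

```text
t: 15.92
eef_pos: [430.2, 80.8, 153.4]
tcp_rot: [-3.139, -0.0, 1.52]
ft_force: [-6.1, 0.7, 3.2]
opening: 0.227
```

>>> {"op": "play_rows", "data": {
  "targets": [
    {"linear": [0,-0.6,-0.3],"turn": 0},
    {"linear": [0,-0.6,-0.3],"turn": 0},
    {"linear": [0,-0.6,-0.3],"turn": 0}
  ]
}}

```text
t: 16.3
eef_pos: [430.0, 80.7, 153.5]
tcp_rot: [-3.14, -0.0, 1.52]
ft_force: [-5.3, 1.2, -4.3]
opening: 0.229
```

>>> {"op": "play_rows", "data": {
  "hand": 60,
  "targets": [
    {"linear": [0,0,0],"turn": 0},
    {"linear": [0,0,0],"turn": 0},
    {"linear": [0,0,0],"turn": 0},
    {"linear": [0,0,0],"turn": 0},
    {"linear": [0,0,0],"turn": 0}
  ]
}}

```text
t: 16.92
eef_pos: [430.7, 80.7, 153.8]
tcp_rot: [3.141, -0.0, 1.52]
ft_force: [-0.1, -0.3, -0.2]
opening: 0.621
```

```bash
python3 - <<'E'
from h import *
applied(-1,.3,.5,0);applied(0,-.6,-.3,0)
to(434,160.5,250,1.52); 
to(434,160.5,167,1.52)
E
```

```text
cmd [431.173  80.65  153.461   1.52 ] meas [430.7  80.7 153.8] [ 3.141 -0.     1.52 ] F [-0.1 -0.3 -0.2] op 59.0 t 16.925
cmd [430.574  80.681 153.761   1.52 ] meas [430.7  80.7 153.8] [ 3.141 -0.     1.52 ] F [-0.1 -0.3 -0.2] op 59.0 t 16.925
linear [np.float64(79.9), np.float64(-0.6), np.float64(-96.2)] turn -0.0 dist 80.0
linear [np.float64(79.9), np.float64(-0.6), np.float64(-13.2)] turn -0.0 dist 80.0
```

>>> {"op": "play_rows", "data": {
  "targets": [
    {"linear": [0,0,-40],"turn": 0},
    {"linear": [0,0,-80],"turn": 0},
    {"linear": [20,0,-96],"turn": 0},
    {"linear": [45,0,-96],"turn": 0},
    {"linear": [45,0,-96],"turn": 0},
    {"linear": [45,0,-96],"turn": 0}
  ]
}}

```text
t: 17.68
eef_pos: [432.7, 125.3, 249.5]
tcp_rot: [-3.141, 0.0, 1.52]
ft_force: [-0.6, -1.0, 0.6]
opening: 0.633
```

```bash
python3 - <<'E'
from h import *
applied(45,0,-96,0)
shot('w8')
E
```

```text
cmd [432.868 125.622 249.761   1.52 ] meas [432.7 125.3 249.5] [-3.141  0.     1.52 ] F [-0.6 -1.   0.6] op 60.2 t 17.675
```

View pics/w8.png

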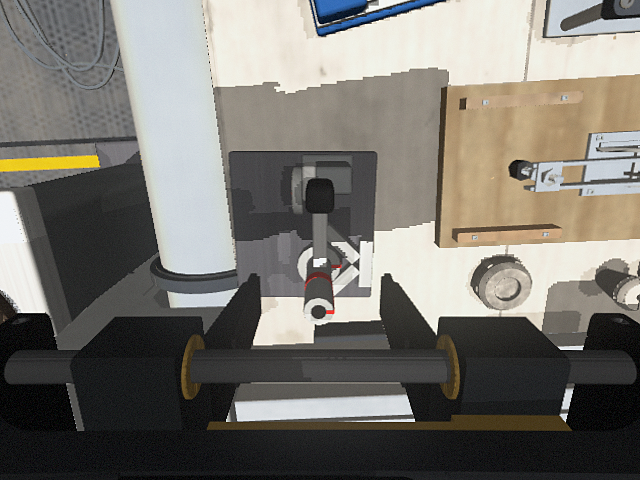

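```bash
python3 - <<'E'
from h import *
z=np.load('pics/w8.npz'); p={k:z[k] for k in z}; save('w8z',z['a'],(220,140,400,340),3.5)
a=z['a'].astype(int).sum(2); m=(a<70).astype(np.uint8); m[:170]=0;m[225:]=0;m[:,:295]=0;m[:,345:]=0
v,u=np.where(m);print(u.min(),u.max(),v.min(),v.max())
print(onplane(p,[(u.min()-.5,v.min()),(u.max()+.5,v.min()),((u.min()+u.max())/2,v.max()+.5)],121))
print('sleeve',onplane(p,[(319,312)],107))
E
```

```text
306 333 179 212
[[426.70199131 175.48325195 121.        ]
 [443.30248104 174.63146078 121.        ]
 [433.94359696 154.63385837 121.        ]]
sleeve [[429.63958768  78.99653197 107.        ]]
```

View pics/w8z.png

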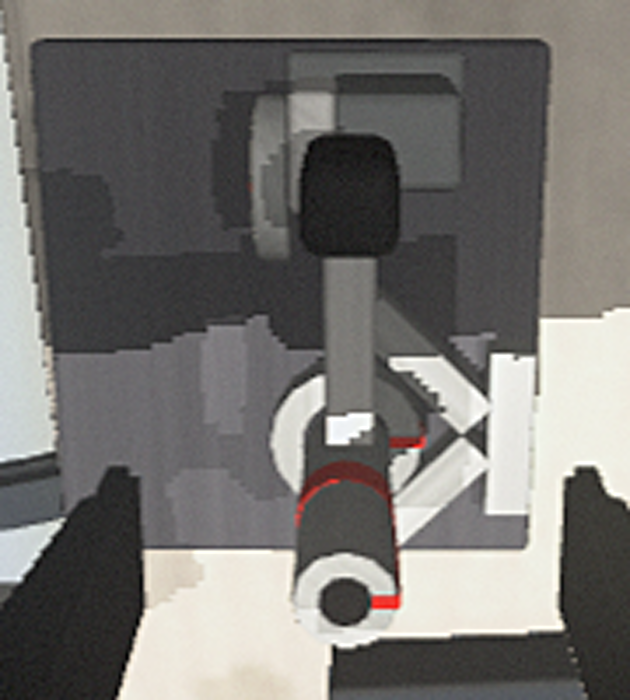

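```bash
python3 - <<'E'
from h import *
to(434.5,161.5,169,1.52)
E
```

```text
linear [np.float64(35.9), np.float64(-0.2), np.float64(80.8)] turn -0.0 dist 36.0
```

>>> {"op": "play_rows", "data": {
  "targets": [
    {"linear": [20,0,0],"turn": 0},
    {"linear": [36,0,10],"turn": 0},
    {"linear": [36,0,45],"turn": 0},
    {"linear": [36,0,70],"turn": 0},
    {"linear": [36,0,80.5],"turn": 0},
    {"linear": [36,0,80.5],"turn": 0},
    {"linear": [36,0,80.5],"turn": 0}
  ]
}}

```text
t: 18.6
eef_pos: [435.0, 161.6, 169.8]
tcp_rot: [3.141, -0.0, 1.52]
ft_force: [-0.4, -0.2, 1.0]
opening: 0.632
```

>>> {"op": "play_rows", "data": {
  "hand": 5,
  "targets": [
    {"linear": [0,0,0],"turn": 0},
    {"linear": [0,0,0],"turn": 0},
    {"linear": [0,0,0],"turn": 0},
    {"linear": [0,0,0],"turn": 0},
    {"linear": [0,0,0],"turn": 0},
    {"linear": [0,0,0],"turn": 0}
  ]
}}

```text
t: 19.35
eef_pos: [434.2, 161.6, 169.2]
tcp_rot: [-3.141, 0.0, 1.52]
ft_force: [-4.6, 1.6, 1.9]
opening: 0.19
```

>>> {"op": "play_rows", "data": {
  "targets": [
    {"linear": [0,0,3],"turn": 0},
    {"linear": [0,0,7],"turn": 0},
    {"linear": [0,0,11],"turn": 0},
    {"linear": [0,0,15],"turn": 0},
    {"linear": [0,0,18],"turn": 0},
    {"linear": [0,0,19],"turn": 0},
    {"linear": [0,0,19],"turn": 0},
    {"linear": [0,0,19],"turn": 0}
  ]
}}

```text
t: 20.35
eef_pos: [434.3, 161.7, 151.9]
tcp_rot: [3.141, -0.0, 1.52]
ft_force: [-11.7, 1.1, 35.9]
opening: 0.185
```

>>> {"op": "play_rows", "data": {
  "hand": 60,
  "targets": [
    {"linear": [0,0,-1],"turn": 0},
    {"linear": [0,0,-1],"turn": 0},
    {"linear": [0,0,-1],"turn": 0},
    {"linear": [0,0,-1],"turn": 0},
    {"linear": [0,0,-1],"turn": 0}
  ]
}}

```text
t: 20.98
eef_pos: [434.7, 161.6, 151.1]
tcp_rot: [-3.141, -0.0, 1.52]
ft_force: [-0.3, 0.6, 0.9]
opening: 0.619
```

>>> {"op": "play_rows", "data": {
  "targets": [
    {"linear": [0,0,-40],"turn": 0},
    {"linear": [0,0,-80],"turn": 0},
    {"linear": [-20,0,-99],"turn": 0},
    {"linear": [-36,0,-99],"turn": 0},
    {"linear": [-36,0,-99],"turn": 0},
    {"linear": [-36,0,-99],"turn": 0}
  ]
}}

```text
t: 21.72
eef_pos: [432.8, 125.7, 249.3]
tcp_rot: [-3.14, 0.0, 1.519]
ft_force: [-0.2, 0.5, -0.2]
opening: 0.633
```

```bash
python3 - <<'E'
from h import *
applied(36,0,80.5,0);applied(0,0,19,0);applied(0,0,-1,0);applied(-36,0,-98+-1,0)
p,a,d=shot('w9'); save('w9z',a,(220,140,400,340),3.5); shot('s9','scene',(220,220,400,360),4)
E
```

```text
cmd [434.703 161.575 169.261   1.52 ] meas [432.8 125.7 249.3] [-3.14   0.     1.519] F [-0.2  0.5 -0.2] op 60.2 t 21.725
cmd [434.703 161.575 150.261   1.52 ] meas [432.8 125.7 249.3] [-3.14   0.     1.519] F [-0.2  0.5 -0.2] op 60.2 t 21.725
cmd [434.703 161.575 151.261   1.52 ] meas [432.8 125.7 249.3] [-3.14   0.     1.519] F [-0.2  0.5 -0.2] op 60.2 t 21.725
cmd [432.868 125.622 250.261   1.52 ] meas [432.8 125.7 249.3] [-3.14   0.     1.519] F [-0.2  0.5 -0.2] op 60.2 t 21.725
```

View pics/w9z.png

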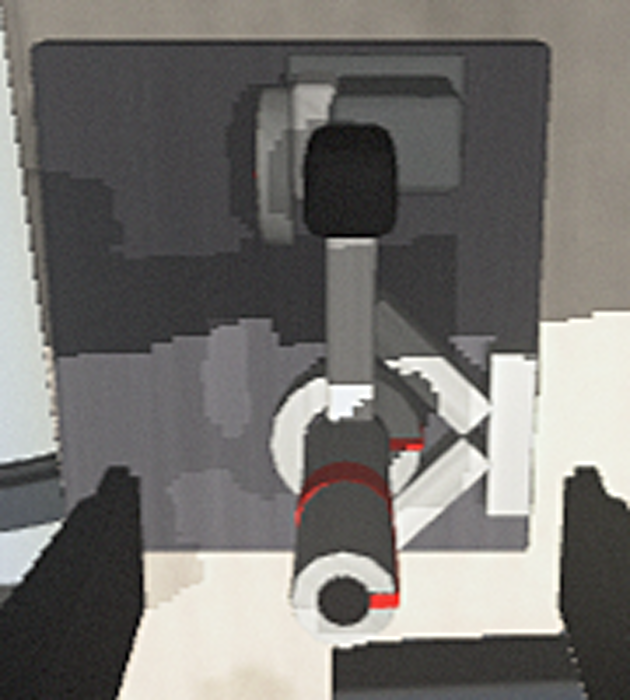

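View pics/s9.png

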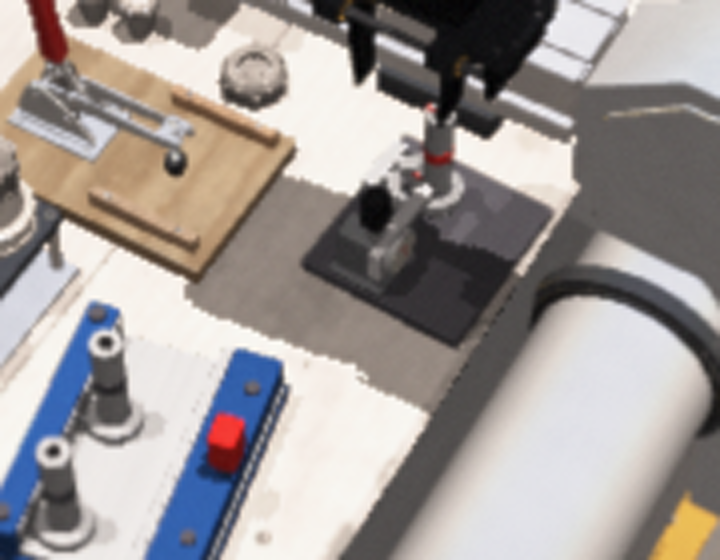

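```bash
python3 - <<'E'
from h import *
to(430.3,80.8,154,1.52)
E
```

```text
linear [np.float64(-44.9), np.float64(-0.3), np.float64(96.3)] turn -0.0 dist 45.0
```

>>> {"op": "play_rows", "data": {
  "targets": [
    {"linear": [-25,0,0],"turn": 0},
    {"linear": [-45,-0.3,10],"turn": 0},
    {"linear": [-45,-0.3,40],"turn": 0},
    {"linear": [-45,-0.3,75],"turn": 0},
    {"linear": [-45,-0.3,96],"turn": 0},
    {"linear": [-45,-0.3,96],"turn": 0},
    {"linear": [-45,-0.3,96],"turn": 0}
  ]
}}

```text
t: 22.7
eef_pos: [430.5, 80.9, 154.7]
tcp_rot: [3.141, -0.0, 1.52]
ft_force: [0.6, 0.1, -0.2]
opening: 0.629
```

>>> {"op": "play_rows", "data": {
  "hand": 10,
  "targets": [
    {"linear": [0,0,0],"turn": 0},
    {"linear": [0,0,0],"turn": 0},
    {"linear": [0,0,0],"turn": 0},
    {"linear": [0,0,0],"turn": 0},
    {"linear": [0,0,0],"turn": 0},
    {"linear": [0,0,0],"turn": 0}
  ]
}}

```text
t: 23.45
eef_pos: [429.8, 80.7, 154.2]
tcp_rot: [-3.141, -0.0, 1.52]
ft_force: [-3.3, 0.0, 4.5]
opening: 0.226
```

>>> {"op": "play_rows", "data": {
  "targets": [
    {"linear": [0,0,0],"turn": -0.12},
    {"linear": [0,0,0],"turn": -0.26},
    {"linear": [0,0,0],"turn": -0.4},
    {"linear": [0,0,0],"turn": -0.54},
    {"linear": [0,0,0],"turn": -0.68},
    {"linear": [0,0,0],"turn": -0.82},
    {"linear": [0,0,0],"turn": -0.96},
    {"linear": [0,0,0],"turn": -1.1},
    {"linear": [0,0,0],"turn": -1.24},
    {"linear": [0,0,0],"turn": -1.38},
    {"linear": [0,0,0],"turn": -1.5},
    {"linear": [0,0,0],"turn": -1.58},
    {"linear": [0,0,0],"turn": -1.58},
    {"linear": [0,0,0],"turn": -1.58},
    {"linear": [0,0,0],"turn": -1.58}
  ]
}}

```text
t: 25.32
eef_pos: [429.4, 80.7, 154.2]
tcp_rot: [-3.141, -0.002, 3.1]
ft_force: [-5.3, -1.2, 7.7]
opening: 0.225
```

```bash
python3 - <<'E'
from h import *
applied(-45,-.3,96,0);applied(0,0,0,-1.58)
shot('w10');shot('s10','scene',(220,220,400,360),4)
E
```

```text
cmd [430.275  80.696 154.261   1.52 ] meas [429.4  80.7 154.2] [-3.141e+00 -2.000e-03  3.100e+00] F [-5.3 -1.2  7.7] op 21.4 t 25.325
cmd [430.275  80.696 154.261   3.1  ] meas [429.4  80.7 154.2] [-3.141e+00 -2.000e-03  3.100e+00] F [-5.3 -1.2  7.7] op 21.4 t 25.325
```

View pics/w10.png

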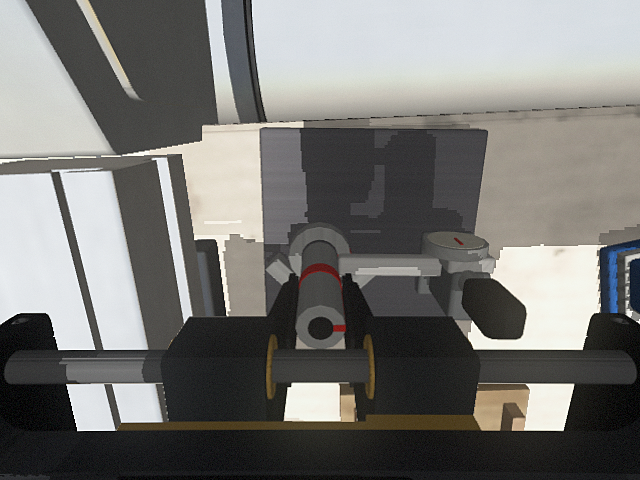

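View pics/s10.png

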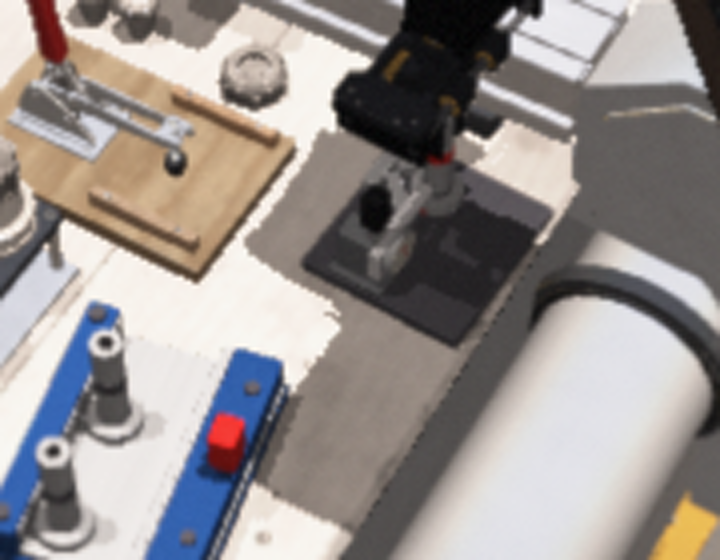

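>>> {"op": "play_rows", "data": {
  "hand": 60,
  "targets": [
    {"linear": [0,0,0],"turn": 0},
    {"linear": [0,0,0],"turn": 0},
    {"linear": [0,0,0],"turn": 0},
    {"linear": [0,0,0],"turn": 0},
    {"linear": [0,0,0],"turn": 0}
  ]
}}

```text
t: 26.05
eef_pos: [430.3, 80.7, 154.2]
tcp_rot: [3.141, 0.0, 3.1]
ft_force: [0.6, -0.5, -0.4]
opening: 0.626
```

>>> {"op": "play_rows", "data": {
  "targets": [
    {"linear": [0,0,-40],"turn": 0},
    {"linear": [0,0,-85],"turn": 0.1},
    {"linear": [0,0,-100],"turn": 0.28},
    {"linear": [0,10,-100],"turn": 0.46},
    {"linear": [0,25,-100],"turn": 0.64},
    {"linear": [0,45,-100],"turn": 0.82},
    {"linear": [0,65,-100],"turn": 1.0},
    {"linear": [0,81,-100],"turn": 1.18},
    {"linear": [0,81,-100],"turn": 1.36},
    {"linear": [0,81,-100],"turn": 1.54},
    {"linear": [0,81,-100],"turn": 1.58},
    {"linear": [0,81,-100],"turn": 1.58}
  ]
}}

```text
t: 27.55
eef_pos: [433.6, 161.6, 254.2]
tcp_rot: [-3.142, -0.0, 1.52]
ft_force: [-0.1, -0.4, -0.2]
opening: 0.633
```

```bash
python3 - <<'E'
from h import *
applied(0,81,-100,1.58)
to(434.6,161.6,151.2,1.52)
E
```

```text
cmd [433.659 161.625 254.261   1.52 ] meas [433.6 161.6 254.2] [-3.142 -0.     1.52 ] F [-0.1 -0.4 -0.2] op 60.2 t 27.55
linear [np.float64(0.0), np.float64(0.9), np.float64(103.1)] turn -0.0 dist 1.0
```

>>> {"op": "play_rows", "data": {
  "targets": [
    {"linear": [0,0.4,40],"turn": 0},
    {"linear": [0,0.4,75],"turn": 0},
    {"linear": [0,0.4,98],"turn": 0},
    {"linear": [0,0.4,103],"turn": 0},
    {"linear": [0,0.4,103],"turn": 0},
    {"linear": [0,0.4,103],"turn": 0}
  ]
}}

```text
t: 28.3
eef_pos: [434.4, 161.7, 152.1]
tcp_rot: [3.14, -0.001, 1.52]
ft_force: [-0.2, 0.9, 0.5]
opening: 0.631
```

>>> {"op": "play_rows", "data": {
  "hand": 5,
  "targets": [
    {"linear": [0,0,0],"turn": 0},
    {"linear": [0,0,0],"turn": 0},
    {"linear": [0,0,0],"turn": 0},
    {"linear": [0,0,0],"turn": 0},
    {"linear": [0,0,0],"turn": 0},
    {"linear": [0,0,0],"turn": 0}
  ]
}}

```text
t: 29.05
eef_pos: [434.1, 161.6, 151.2]
tcp_rot: [3.141, -0.0, 1.52]
ft_force: [-0.6, -0.2, 0.7]
opening: 0.187
```

>>> {"op": "play_rows", "data": {
  "targets": [
    {"linear": [0,0,-3],"turn": 0},
    {"linear": [0,0,-7],"turn": 0},
    {"linear": [0,0,-11],"turn": 0},
    {"linear": [0,0,-15],"turn": 0},
    {"linear": [0,0,-18],"turn": 0},
    {"linear": [0,0,-19],"turn": 0},
    {"linear": [0,0,-19],"turn": 0},
    {"linear": [0,0,-19],"turn": 0},
    {"linear": [0,0,-19],"turn": 0}
  ]
}}

```text
t: 30.18
eef_pos: [434.1, 161.5, 169.5]
tcp_rot: [-3.141, 0.0, 1.52]
ft_force: [6.1, -1.0, -22.0]
opening: 0.19
```

>>> {"op": "play_rows", "data": {
  "hand": 60,
  "targets": [
    {"linear": [0,0,0],"turn": 0},
    {"linear": [0,0,0],"turn": 0},
    {"linear": [0,0,0],"turn": 0},
    {"linear": [0,0,0],"turn": 0},
    {"linear": [0,0,0],"turn": 0}
  ]
}}

```text
t: 30.8
eef_pos: [434.1, 161.6, 170.3]
tcp_rot: [3.141, -0.0, 1.52]
ft_force: [0.2, -0.1, 0.6]
opening: 0.616
```

>>> {"op": "play_rows", "data": {
  "targets": [
    {"linear": [0,0,-40],"turn": 0},
    {"linear": [0,0,-80],"turn": 0},
    {"linear": [-20,0,-80],"turn": 0},
    {"linear": [-36,0,-80],"turn": 0},
    {"linear": [-36,0,-80],"turn": 0},
    {"linear": [-36,0,-80],"turn": 0}
  ]
}}

```text
t: 31.55
eef_pos: [432.3, 125.7, 249.9]
tcp_rot: [-3.141, -0.0, 1.519]
ft_force: [0.3, 0.9, -0.3]
opening: 0.63
```

```bash
python3 - <<'E'
from h import *
applied(0,.4,103,0);applied(0,0,-19,0);applied(-36,0,-80,0)
p,a,d=shot('w11'); save('w11z',a,(220,140,400,340),3.5)
to(430.1,80.7,154,1.52)
shot('t11','top',(370,180,550,330),4)
E
```

```text
cmd [434.058 161.605 151.261   1.52 ] meas [432.3 125.7 249.9] [-3.141 -0.     1.519] F [ 0.3  0.9 -0.3] op 59.9 t 31.55
cmd [434.058 161.605 170.261   1.52 ] meas [432.3 125.7 249.9] [-3.141 -0.     1.519] F [ 0.3  0.9 -0.3] op 59.9 t 31.55
cmd [432.223 125.652 250.261   1.52 ] meas [432.3 125.7 249.9] [-3.141 -0.     1.519] F [ 0.3  0.9 -0.3] op 59.9 t 31.55
linear [np.float64(-45.0), np.float64(0.2), np.float64(96.3)] turn -0.0 dist 45.0
```

View pics/w11z.png

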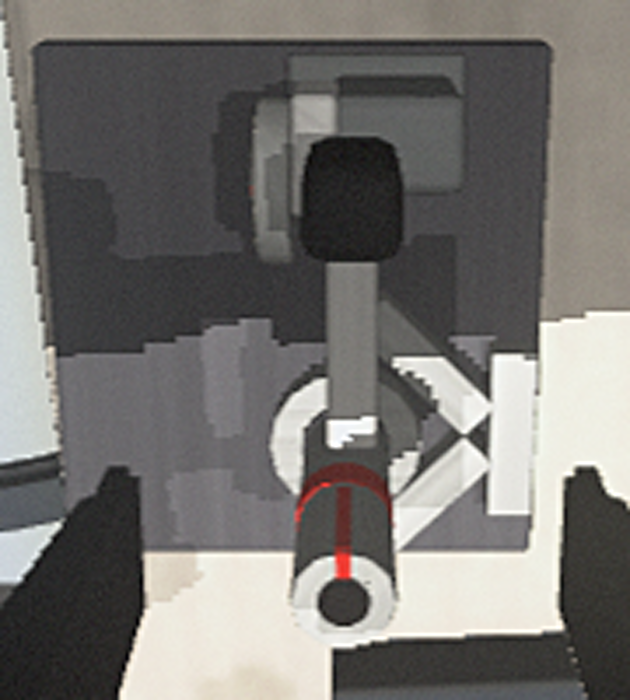

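View pics/t11.png

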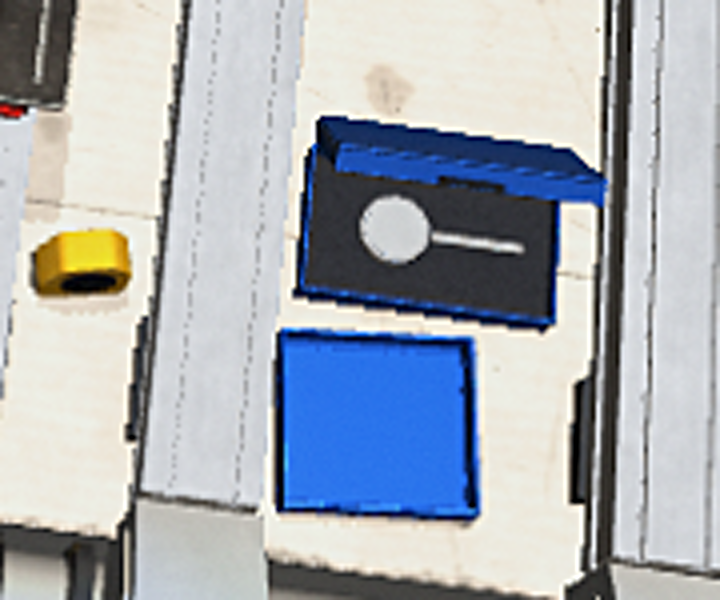

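>>> {"op": "play_rows", "data": {
  "targets": [
    {"linear": [-25,0,0],"turn": 0},
    {"linear": [-45,0,10],"turn": 0},
    {"linear": [-45,0,40],"turn": 0},
    {"linear": [-45,0,75],"turn": 0},
    {"linear": [-45,0,96],"turn": 0},
    {"linear": [-45,0,96],"turn": 0},
    {"linear": [-45,0,96],"turn": 0}
  ]
}}

```text
t: 32.52
eef_pos: [430.2, 80.9, 154.8]
tcp_rot: [3.141, -0.0, 1.52]
ft_force: [0.0, 0.1, 0.0]
opening: 0.63
```

>>> {"op": "play_rows", "data": {
  "hand": 10,
  "targets": [
    {"linear": [0,0,0],"turn": 0},
    {"linear": [0,0,0],"turn": 0},
    {"linear": [0,0,0],"turn": 0},
    {"linear": [0,0,0],"turn": 0},
    {"linear": [0,0,0],"turn": 0},
    {"linear": [0,0,0],"turn": 0}
  ]
}}

```text
t: 33.28
eef_pos: [429.8, 80.8, 154.2]
tcp_rot: [-3.141, -0.0, 1.52]
ft_force: [-0.6, 2.0, 2.0]
opening: 0.229
```

>>> {"op": "play_rows", "data": {
  "targets": [
    {"linear": [0,-1,-1],"turn": 0},
    {"linear": [0,-6,-1],"turn": 0},
    {"linear": [0,-13,-1],"turn": 0},
    {"linear": [0,-20,-1],"turn": 0},
    {"linear": [0,-27,-1],"turn": 0},
    {"linear": [0,-34,-1],"turn": 0},
    {"linear": [0,-39,-1],"turn": 0},
    {"linear": [0,-40,-1],"turn": 0},
    {"linear": [0,-40,-1],"turn": 0}
  ]
}}

```text
t: 34.4
eef_pos: [390.1, 82.8, 155.2]
tcp_rot: [3.141, -0.0, 1.52]
ft_force: [-0.2, 0.1, -1.3]
opening: 0.225
```

>>> {"op": "play_rows", "data": {
  "targets": [
    {"linear": [0,0,-30],"turn": 0},
    {"linear": [0,0,-70],"turn": 0},
    {"linear": [0,0,-110],"turn": 0},
    {"linear": [0,0,-135],"turn": 0},
    {"linear": [0,0,-135],"turn": 0}
  ]
}}

```text
t: 35.02
eef_pos: [390.4, 82.8, 291.5]
tcp_rot: [3.138, -0.0, 1.52]
ft_force: [0.9, 0.6, -2.0]
opening: 0.227
```

```bash
python3 - <<'E'
from h import *
applied(-45,0,96,0);applied(0,-40,-1,0);applied(0,0,-135,0)
z=np.load('pics/top0.npz'); p={k:z[k] for k in z}; X=np.load('pics/X_top.npy')
m=(X[...,0]>530)&(X[...,0]<720)&(X[...,1]<-270)&(X[...,1]>-550); print('lid',np.nanmax(X[m][:,2]))
m=(X[...,0]>300)&(X[...,0]<560)&(X[...,1]<-150)&(X[...,1]>-295); print('rail',np.nanpercentile(X[m][:,2],[50,99]))
m=(X[...,0]>300)&(X[...,0]<560)&(X[...,1]<60)&(X[...,1]>-150); print('rail2',np.nanpercentile(X[m][:,2],[50,99]))
to(458,-380,289,0.095); to(520,-200,289,0.095)
E
```

```text
cmd [429.929  80.71  154.261   1.52 ] meas [390.4  82.8 291.5] [ 3.138 -0.     1.52 ] F [ 0.9  0.6 -2. ] op 21.6 t 35.025
cmd [389.981  82.749 155.261   1.52 ] meas [390.4  82.8 291.5] [ 3.138 -0.     1.52 ] F [ 0.9  0.6 -2. ] op 21.6 t 35.025
cmd [389.981  82.749 290.261   1.52 ] meas [390.4  82.8 291.5] [ 3.138 -0.     1.52 ] F [ 0.9  0.6 -2. ] op 21.6 t 35.025
lid 161.90522189724516
rail [101.17715425 139.42616775]
rail2 [ 21.67742406 138.63906329]
linear [np.float64(-458.7), np.float64(91.5), np.float64(1.3)] turn 1.425 dist 468.0
linear [np.float64(-275.8), np.float64(144.3), np.float64(1.3)] turn 1.425 dist 311.0
```

```bash
python3 - <<'E'
from h import *
to(405,-375,305,0.095)
E
```

```text
linear [np.float64(-456.4), np.float64(38.3), np.float64(-14.7)] turn 1.425 dist 458.0
```

>>> {"op": "play_rows", "data": {
  "targets": [
    {"linear": [-10,20,-10],"turn": 0.1},
    {"linear": [-45,45,-15],"turn": 0.24},
    {"linear": [-90,50,-15],"turn": 0.38},
    {"linear": [-135,50,-15],"turn": 0.52},
    {"linear": [-180,50,-15],"turn": 0.66},
    {"linear": [-225,50,-15],"turn": 0.8},
    {"linear": [-270,50,-15],"turn": 0.94},
    {"linear": [-315,48,-15],"turn": 1.08},
    {"linear": [-360,45,-15],"turn": 1.22},
    {"linear": [-405,42,-15],"turn": 1.36},
    {"linear": [-440,38,-15],"turn": 1.425},
    {"linear": [-456,38,-15],"turn": 1.425},
    {"linear": [-456,38,-15],"turn": 1.425},
    {"linear": [-456,38,-15],"turn": 1.425},
    {"linear": [-456,38,-15],"turn": 1.425}
  ]
}}

```text
t: 36.9
eef_pos: [405.0, -373.6, 305.3]
tcp_rot: [-3.141, -0.0, 0.096]
ft_force: [0.4, 0.6, -0.8]
opening: 0.226
```

```bash
python3 - <<'E'
from h import *
applied(-456,38,-15,1.425)
shot('w12')
E
```

```text
cmd [ 4.04688e+02 -3.74595e+02  3.05261e+02  9.50000e-02] meas [ 405.  -373.6  305.3] [-3.141 -0.     0.096] F [ 0.4  0.6 -0.8] op 21.5 t 36.9
```

View pics/w12.png

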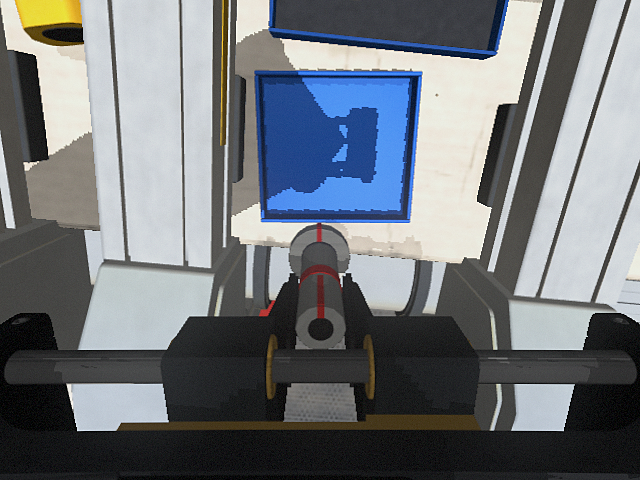

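```bash
cat > tray.py <<'E'
from h import *
def tray(n,save_=False):
    z=np.load('pics/%s.npz'%n); p={k:z[k] for k in z}; a=z['a'].astype(int)
    m=((a[...,2]>70)&(a[...,2]>1.6*a[...,0])&(a[...,2]-a[...,1]>35)).astype(np.uint8)
    m=cv2.morphologyEx(m,cv2.MORPH_CLOSE,np.ones((3,3)))
    cs,_=cv2.findContours(m,cv2.RETR_EXTERNAL,cv2.CHAIN_APPROX_NONE)
    for c in sorted(cs,key=cv2.contourArea)[::-1][:3]:
        if cv2.contourArea(c)<3000: continue
        W=onplane(p,cv2.convexHull(c)[:,0,:],28)[:,:2]
        (cx,cy),(w,h),ang=cv2.minAreaRect(W.astype(np.float32)); print('rect',cx,cy,w,h,ang)
if __name__=='__main__':
    import sys; tray(sys.argv[1])
E
python3 tray.py w12; python3 tray.py top0;  python3 - <<'E'
from h import *
z=np.load('pics/w12.npz'); p={k:z[k] for k in z}
C=onplane(p,[(256,71.5),(421.5,72),(410.5,221.5),(261,220.5)],28);print(C,C.mean(0))
for i in range(4):
    e=C[(i+1)%4]-C[i]; print(np.linalg.norm(e),np.arctan2(e[1],e[0]))
E
```

```text
rect 460.61334228515625 -384.7417907714844 142.86460876464844 153.2913818359375 5.3076677322387695
[[ 524.08299691 -303.85686597   28.        ]
 [ 537.96237254 -454.1785197    28.        ]
 [ 397.3910954  -468.07040805   28.        ]
 [ 383.80880152 -315.04810311   28.        ]] [ 460.81131659 -385.28847421   28.        ]
150.96104348430666 -1.47872618898782
141.25603887493446 -3.0430879821273478
153.6239060760852 1.6593245497555746
140.71991216658535 0.07961252732536804
```

```bash
python3 - <<'E'
from h import *
to(492.9,-413.6,146,0.095)
E
```

```text
linear [np.float64(84.1), np.float64(47.2), np.float64(159.3)] turn -0.0 dist 96.0
```

>>> {"op": "play_rows", "data": {
  "targets": [
    {"linear": [40,22,0],"turn": 0},
    {"linear": [80,45,0],"turn": 0},
    {"linear": [84,47,20],"turn": 0},
    {"linear": [84,47,60],"turn": 0},
    {"linear": [84,47,100],"turn": 0},
    {"linear": [84,47,135],"turn": 0},
    {"linear": [84,47,152],"turn": 0},
    {"linear": [84,47,158],"turn": 0},
    {"linear": [84,47,159.5],"turn": 0},
    {"linear": [84,47,159.5],"turn": 0},
    {"linear": [84,47,159.5],"turn": 0}
  ]
}}

```text
t: 38.33
eef_pos: [492.9, -413.6, 146.5]
tcp_rot: [3.141, -0.001, 0.095]
ft_force: [0.1, -0.6, -1.3]
opening: 0.224
```

>>> {"op": "play_rows", "data": {
  "hand": 45,
  "targets": [
    {"linear": [0,0,0],"turn": 0},
    {"linear": [0,0,0],"turn": 0},
    {"linear": [0,0,0],"turn": 0},
    {"linear": [0,0,0],"turn": 0}
  ]
}}

```text
t: 38.83
eef_pos: [492.8, -413.4, 145.7]
tcp_rot: [-3.142, -0.0, 0.095]
ft_force: [-0.3, -0.0, 0.0]
opening: 0.474
```

>>> {"op": "play_rows", "data": {
  "targets": [
    {"linear": [0,0,-40],"turn": 0},
    {"linear": [0,0,-90],"turn": 0},
    {"linear": [-40,0,-130],"turn": 0},
    {"linear": [-80,-40,-150],"turn": 0},
    {"linear": [-80,-40,-150],"turn": 0},
    {"linear": [-80,-40,-150],"turn": 0}
  ]
}}

```text
t: 39.58
eef_pos: [409.6, -381.5, 295.9]
tcp_rot: [3.141, -0.001, 0.095]
ft_force: [0.1, -0.2, -0.0]
opening: 0.471
```

```bash
python3 - <<'E'
from h import *
applied(84,47,159.5,0);applied(-80,-40,-150,0)
shot('w13')
E
```

```text
cmd [ 4.92760e+02 -4.13433e+02  1.45761e+02  9.50000e-02] meas [ 409.6 -381.5  295.9] [ 3.141e+00 -1.000e-03  9.500e-02] F [ 0.1 -0.2 -0. ] op 44.8 t 39.575
cmd [ 4.09332e+02 -3.81185e+02  2.95761e+02  9.50000e-02] meas [ 409.6 -381.5  295.9] [ 3.141e+00 -1.000e-03  9.500e-02] F [ 0.1 -0.2 -0. ] op 44.8 t 39.575
```

View pics/w13.png

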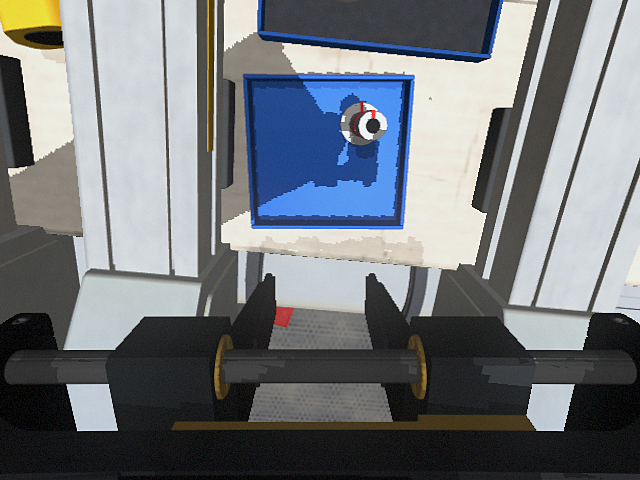

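```bash
python3 - <<'E'
from h import *
for n in('top','scene'):
    X=np.load('pics/X_%s.npy'%n)
    m=(X[...,2]>120)&(X[...,0]>545)&(X[...,0]<680)&(X[...,1]>200)&(X[...,1]<560)
    print(n,m.sum()); 
    if m.sum(): print(X[m].min(0),X[m].max(0))
to(521.4,363,255.8,1.77)
E
```

```text
top 435
[638.72112654 273.95903311 120.01575059] [679.4887544  392.07571644 210.98971409]
scene 640
[639.16601175 275.03888088 120.11112282] [679.97364561 392.79306355 207.92303585]
linear [np.float64(182.0), np.float64(-730.2), np.float64(40.0)] turn -1.675 dist 753.0
```

>>> {"op": "play_rows", "data": {
  "hand": 60,
  "targets": [
    {"linear": [10,-40,0],"turn": -0.12},
    {"linear": [25,-90,0],"turn": -0.26},
    {"linear": [38,-145,0],"turn": -0.4},
    {"linear": [52,-200,0],"turn": -0.54},
    {"linear": [66,-255,0],"turn": -0.68},
    {"linear": [80,-310,0],"turn": -0.82},
    {"linear": [94,-365,0],"turn": -0.96},
    {"linear": [108,-420,0],"turn": -1.1},
    {"linear": [122,-475,0],"turn": -1.24},
    {"linear": [136,-530,0],"turn": -1.38},
    {"linear": [150,-585,0],"turn": -1.52},
    {"linear": [163,-640,0],"turn": -1.66},
    {"linear": [175,-695,10],"turn": -1.675},
    {"linear": [182,-730.2,35],"turn": -1.675},
    {"linear": [182,-730.2,50],"turn": -1.675},
    {"linear": [182,-730.2,50],"turn": -1.675},
    {"linear": [182,-730.2,50],"turn": -1.675}
  ]
}}

```text
t: 41.75
eef_pos: [521.9, 362.2, 246.2]
tcp_rot: [3.141, -0.0, 1.769]
ft_force: [0.3, 0.1, -0.5]
opening: 0.63
```

```bash
python3 - <<'E'
from h import *
applied(182,-730.2,50,-1.675)
p,a,d=shot('w14'); print(proj(p,[[521.4,363,115],[504.6,447.5,115]]))
E
```

```text
cmd [521.396 362.964 245.761   1.77 ] meas [521.9 362.2 246.2] [ 3.141 -0.     1.769] F [ 0.3  0.1 -0.5] op 59.9 t 41.75
[[319.33820127 254.79546316]
 [319.392955   113.05350876]]
```

View pics/w14.png

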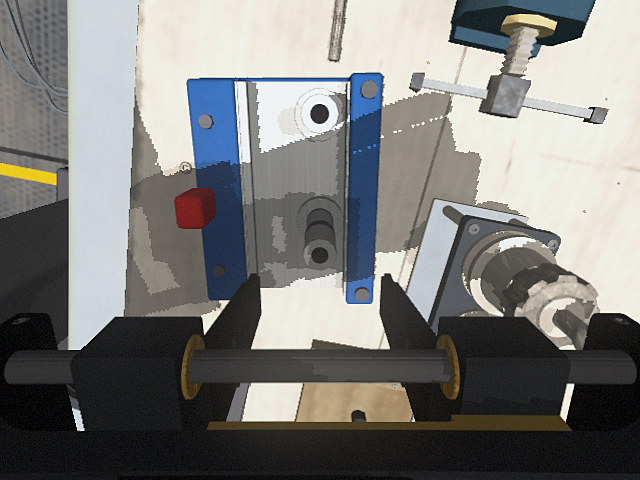

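>>> {"op": "play_rows", "data": {
  "targets": [
    {"linear": [0,0,40],"turn": 0},
    {"linear": [0,0,70],"turn": 0},
    {"linear": [0,0,84.5],"turn": 0},
    {"linear": [0,0,84.5],"turn": 0},
    {"linear": [0,0,84.5],"turn": 0}
  ]
}}

```text
t: 42.42
eef_pos: [521.9, 363.1, 162.6]
tcp_rot: [3.14, -0.001, 1.77]
ft_force: [-0.2, 0.6, 0.1]
opening: 0.629
```

>>> {"op": "play_rows", "data": {
  "hand": 10,
  "targets": [
    {"linear": [0,0,0],"turn": 0},
    {"linear": [0,0,0],"turn": 0},
    {"linear": [0,0,0],"turn": 0},
    {"linear": [0,0,0],"turn": 0},
    {"linear": [0,0,0],"turn": 0},
    {"linear": [0,0,0],"turn": 0}
  ]
}}

```text
t: 43.18
eef_pos: [521.4, 363.0, 161.3]
tcp_rot: [3.141, -0.0, 1.77]
ft_force: [-0.3, -1.0, 1.1]
opening: 0.229
```

>>> {"op": "play_rows", "data": {
  "targets": [
    {"linear": [0,0,-10],"turn": 0},
    {"linear": [0,0,-40],"turn": 0},
    {"linear": [0,0,-85],"turn": 0},
    {"linear": [0,0,-125],"turn": 0},
    {"linear": [0,0,-144],"turn": 0},
    {"linear": [0,0,-144],"turn": 0}
  ]
}}

```text
t: 43.92
eef_pos: [521.5, 363.0, 307.0]
tcp_rot: [3.139, -0.001, 1.77]
ft_force: [-0.1, 0.2, -1.6]
opening: 0.221
```

```bash
python3 - <<'E'
from h import *
applied(0,0,84.5-144,0)
to(405,-375,305,0.095)
E
```

```text
cmd [521.396 362.964 305.261   1.77 ] meas [521.5 363.  307. ] [ 3.139e+00 -1.000e-03  1.770e+00] F [-0.1  0.2 -1.6] op 21.1 t 43.925
linear [np.float64(-700.4), np.float64(-260.0), np.float64(0.3)] turn 1.675 dist 747.0
```

>>> {"op": "play_rows", "data": {
  "targets": [
    {"linear": [-30,-11,0],"turn": 0.08},
    {"linear": [-75,-28,0],"turn": 0.2},
    {"linear": [-130,-48,0],"turn": 0.34},
    {"linear": [-185,-69,0],"turn": 0.48},
    {"linear": [-240,-89,0],"turn": 0.62},
    {"linear": [-295,-110,0],"turn": 0.76},
    {"linear": [-350,-130,0],"turn": 0.9},
    {"linear": [-405,-150,0],"turn": 1.04},
    {"linear": [-460,-171,0],"turn": 1.18},
    {"linear": [-515,-191,0],"turn": 1.32},
    {"linear": [-570,-212,0],"turn": 1.46},
    {"linear": [-625,-232,0],"turn": 1.6},
    {"linear": [-675,-251,0],"turn": 1.675},
    {"linear": [-700.4,-260,0],"turn": 1.675},
    {"linear": [-700.4,-260,0],"turn": 1.675},
    {"linear": [-700.4,-260,0],"turn": 1.675},
    {"linear": [-700.4,-260,0],"turn": 1.675}
  ]
}}

```text
t: 46.05
eef_pos: [405.2, -374.0, 305.1]
tcp_rot: [-3.141, 0.0, 0.096]
ft_force: [0.1, 1.0, -1.0]
opening: 0.225
```

```bash
python3 - <<'E'
from h import *
from tray import tray
applied(-700.4,-260,0,1.675)
shot('w15');tray('w15')
E
```

```text
cmd [ 4.04991e+02 -3.75013e+02  3.05261e+02  9.50000e-02] meas [ 405.2 -374.   305.1] [-3.141  0.     0.096] F [ 0.1  1.  -1. ] op 21.4 t 46.05
rect 460.66650390625 -384.7828369140625 142.61541748046875 153.48355102539062 5.421371936798096
```

View pics/w15.png

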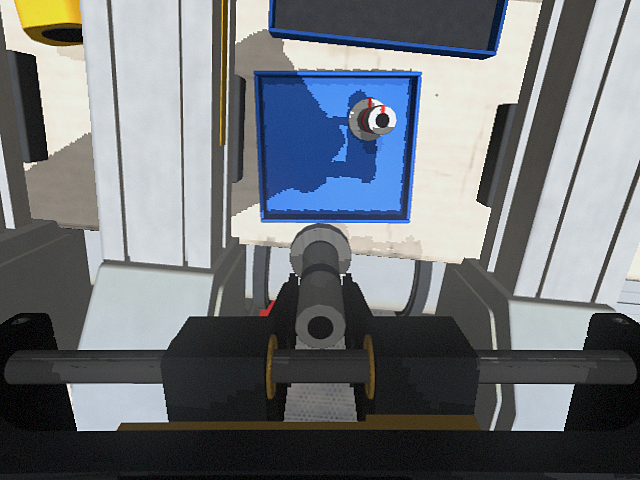

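>>> {"op": "play_rows", "data": {
  "targets": [
    {"linear": [40,-9,0],"turn": 0},
    {"linear": [80,-18,0],"turn": 0},
    {"linear": [84,-19.3,20],"turn": 0},
    {"linear": [84,-19.3,60],"turn": 0},
    {"linear": [84,-19.3,100],"turn": 0},
    {"linear": [84,-19.3,135],"turn": 0},
    {"linear": [84,-19.3,152],"turn": 0},
    {"linear": [84,-19.3,158],"turn": 0},
    {"linear": [84,-19.3,159.5],"turn": 0},
    {"linear": [84,-19.3,159.5],"turn": 0},
    {"linear": [84,-19.3,159.5],"turn": 0}
  ]
}}

```text
t: 47.48
eef_pos: [487.0, -348.0, 146.5]
tcp_rot: [3.141, -0.001, 0.095]
ft_force: [-0.3, -0.9, -1.2]
opening: 0.228
```

>>> {"op": "play_rows", "data": {
  "hand": 45,
  "targets": [
    {"linear": [0,0,0],"turn": 0},
    {"linear": [0,0,0],"turn": 0},
    {"linear": [0,0,0],"turn": 0},
    {"linear": [0,0,0],"turn": 0}
  ]
}}

```text
t: 47.98
eef_pos: [486.8, -347.8, 145.7]
tcp_rot: [-3.142, -0.0, 0.095]
ft_force: [0.4, -0.5, -0.3]
opening: 0.469
```

>>> {"op": "play_rows", "data": {
  "targets": [
    {"linear": [0,0,-40],"turn": 0},
    {"linear": [0,0,-90],"turn": 0},
    {"linear": [-40,10,-130],"turn": 0},
    {"linear": [-80,26,-150],"turn": 0},
    {"linear": [-80,26,-150],"turn": 0},
    {"linear": [-80,26,-150],"turn": 0}
  ]
}}

```text
t: 48.72
eef_pos: [409.7, -381.2, 295.4]
tcp_rot: [-3.141, -0.0, 0.094]
ft_force: [0.4, 0.0, -0.5]
opening: 0.469
```

```bash
python3 - <<'E'
from h import *
applied(84,-19.3,159.5,0);applied(-80,26,-150,0)
shot('w16'); to(504.6,447.5,245.8,1.77)
E
```

```text
cmd [ 4.86787e+02 -3.47848e+02  1.45761e+02  9.50000e-02] meas [ 409.7 -381.2  295.4] [-3.141 -0.     0.094] F [ 0.4  0.  -0.5] op 44.6 t 48.725
cmd [ 4.09608e+02 -3.81304e+02  2.95761e+02  9.50000e-02] meas [ 409.7 -381.2  295.4] [-3.141 -0.     0.094] F [ 0.4  0.  -0.5] op 44.6 t 48.725
linear [np.float64(173.0), np.float64(-816.1), np.float64(50.0)] turn -1.675 dist 834.0
```

View pics/w16.png

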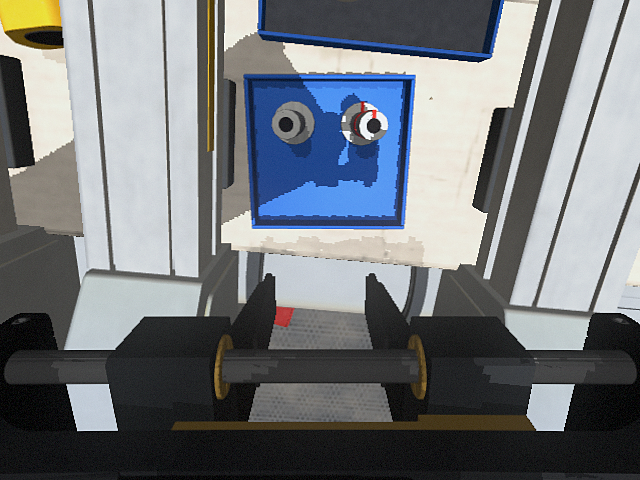

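>>> {"op": "play_rows", "data": {
  "hand": 60,
  "targets": [
    {"linear": [8,-40,0],"turn": -0.1},
    {"linear": [20,-95,0],"turn": -0.22},
    {"linear": [32,-150,0],"turn": -0.34},
    {"linear": [44,-205,0],"turn": -0.46},
    {"linear": [55,-260,0],"turn": -0.58},
    {"linear": [67,-315,0],"turn": -0.7},
    {"linear": [79,-370,0],"turn": -0.82},
    {"linear": [90,-425,0],"turn": -0.94},
    {"linear": [102,-480,0],"turn": -1.06},
    {"linear": [114,-535,0],"turn": -1.18},
    {"linear": [125,-590,0],"turn": -1.3},
    {"linear": [137,-645,0],"turn": -1.42},
    {"linear": [149,-700,0],"turn": -1.54},
    {"linear": [160,-755,10],"turn": -1.66},
    {"linear": [170,-800,30],"turn": -1.675},
    {"linear": [173,-816,50],"turn": -1.675},
    {"linear": [173,-816,50],"turn": -1.675},
    {"linear": [173,-816,50],"turn": -1.675},
    {"linear": [173,-816,50],"turn": -1.675}
  ]
}}

```text
t: 51.15
eef_pos: [505.0, 446.5, 246.9]
tcp_rot: [3.14, -0.001, 1.769]
ft_force: [0.6, -0.3, 0.1]
opening: 0.63
```

```bash
python3 - <<'E'
from h import *
applied(173,-816,50,-1.675)
p,a,d=shot('w17'); print(proj(p,[[504.6,447.5,115]]))
E
```

```text
cmd [504.59  447.407 245.761   1.77 ] meas [505.  446.5 246.9] [ 3.140e+00 -1.000e-03  1.769e+00] F [ 0.6 -0.3  0.1] op 59.9 t 51.15
[[319.42594863 254.13919764]]
```

View pics/w17.png

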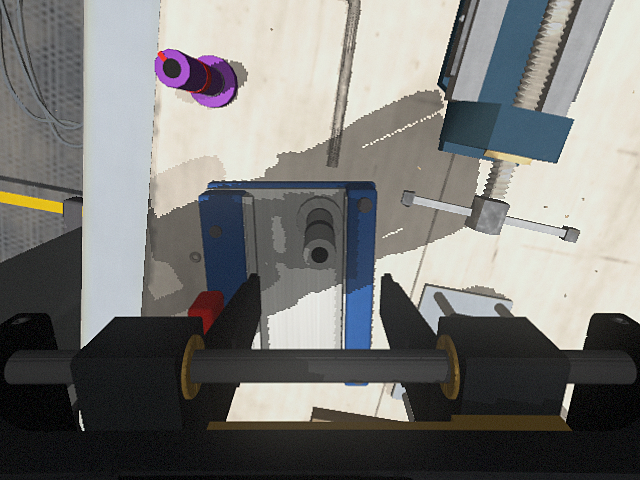

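Sleeve bore at (319,254), as predicted.

>>> {"op": "play_rows", "data": {
  "targets": [
    {"linear": [0,0,40],"turn": 0},
    {"linear": [0,0,70],"turn": 0},
    {"linear": [0,0,84.5],"turn": 0},
    {"linear": [0,0,84.5],"turn": 0},
    {"linear": [0,0,84.5],"turn": 0}
  ]
}}

```text
t: 51.82
eef_pos: [505.1, 447.6, 162.7]
tcp_rot: [3.14, -0.001, 1.77]
ft_force: [0.5, 0.1, 0.5]
opening: 0.628
```

>>> {"op": "play_rows", "data": {
  "hand": 10,
  "targets": [
    {"linear": [0,0,0],"turn": 0},
    {"linear": [0,0,0],"turn": 0},
    {"linear": [0,0,0],"turn": 0},
    {"linear": [0,0,0],"turn": 0},
    {"linear": [0,0,0],"turn": 0},
    {"linear": [0,0,0],"turn": 0}
  ]
}}

```text
t: 52.58
eef_pos: [504.6, 447.4, 161.3]
tcp_rot: [3.142, -0.0, 1.77]
ft_force: [0.9, 0.2, 0.4]
opening: 0.225
```

>>> {"op": "play_rows", "data": {
  "targets": [
    {"linear": [0,0,-10],"turn": 0},
    {"linear": [0,0,-40],"turn": 0},
    {"linear": [0,0,-85],"turn": 0},
    {"linear": [0,0,-125],"turn": 0},
    {"linear": [0,0,-144],"turn": 0},
    {"linear": [0,0,-144],"turn": 0}
  ]
}}

```text
t: 53.32
eef_pos: [504.7, 447.5, 307.1]
tcp_rot: [3.139, -0.001, 1.77]
ft_force: [-0.3, -0.1, -3.0]
opening: 0.224
```

```bash
python3 - <<'E'
from h import *
applied(0,0,84.5-144,0)
to(405,-375,305,0.095)
E
```

```text
cmd [504.59  447.407 305.261   1.77 ] meas [504.7 447.5 307.1] [ 3.139e+00 -1.000e-03  1.770e+00] F [-0.3 -0.1 -3. ] op 21.3 t 53.325
linear [np.float64(-786.5), np.float64(-260.2), np.float64(0.3)] turn 1.675 dist 828.0
```

>>> {"op": "play_rows", "data": {
  "targets": [
    {"linear": [-30,-10,0],"turn": 0.07},
    {"linear": [-75,-25,0],"turn": 0.18},
    {"linear": [-130,-43,0],"turn": 0.3},
    {"linear": [-185,-61,0],"turn": 0.42},
    {"linear": [-240,-79,0],"turn": 0.54},
    {"linear": [-295,-98,0],"turn": 0.66},
    {"linear": [-350,-116,0],"turn": 0.78},
    {"linear": [-405,-134,0],"turn": 0.9},
    {"linear": [-460,-152,0],"turn": 1.02},
    {"linear": [-515,-170,0],"turn": 1.14},
    {"linear": [-570,-189,0],"turn": 1.26},
    {"linear": [-625,-207,0],"turn": 1.38},
    {"linear": [-680,-225,0],"turn": 1.5},
    {"linear": [-735,-243,0],"turn": 1.62},
    {"linear": [-770,-255,0],"turn": 1.675},
    {"linear": [-786.5,-260,0],"turn": 1.675},
    {"linear": [-786.5,-260,0],"turn": 1.675},
    {"linear": [-786.5,-260,0],"turn": 1.675},
    {"linear": [-786.5,-260,0],"turn": 1.675}
  ]
}}

```text
t: 55.7
eef_pos: [405.5, -373.8, 305.3]
tcp_rot: [-3.141, -0.0, 0.096]
ft_force: [-0.4, -0.2, -1.2]
opening: 0.223
```

```bash
python3 - <<'E'
from h import *
from tray import tray
applied(-786.5,-260,0,1.675)
shot('w18');tray('w18')
to(427.1,-353.4,146,.095)
E
```

```text
cmd [ 4.05206e+02 -3.74970e+02  3.05261e+02  9.50000e-02] meas [ 405.5 -373.8  305.3] [-3.141 -0.     0.096] F [-0.4 -0.2 -1.2] op 21.2 t 55.7
rect 460.97515869140625 -384.7464599609375 143.0227813720703 153.29531860351562 5.279164791107178
linear [np.float64(23.8), np.float64(-19.4), np.float64(159.3)] turn -0.0 dist 31.0
```

View pics/w18.png

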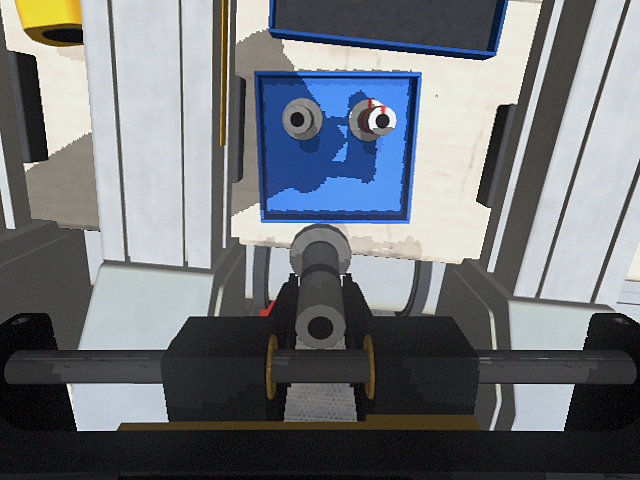

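```bash
python3 - <<'E'
from h import *
X=np.load('pics/X_top.npy')
for lo,hi in((340,380),(380,420),(420,470),(470,520)):
    m=(X[...,0]>lo)&(X[...,0]<hi)&(X[...,1]<-200)&(X[...,1]>-300); print(lo,np.nanmax(X[m][:,2]),np.nanmedian(X[m][:,2]))
E
```

```text
340 120.43432215170401 105.05884334724828
380 115.25760912429178 104.03742133638707
420 116.7445265740314 104.60554576559855
470 120.07101316199169 104.72198784116131
```

Clear (≤120). Place it.

>>> {"op": "play_rows", "data": {
  "targets": [
    {"linear": [24,-19.4,0],"turn": 0},
    {"linear": [24,-19.4,20],"turn": 0},
    {"linear": [24,-19.4,60],"turn": 0},
    {"linear": [24,-19.4,100],"turn": 0},
    {"linear": [24,-19.4,135],"turn": 0},
    {"linear": [24,-19.4,152],"turn": 0},
    {"linear": [24,-19.4,158],"turn": 0},
    {"linear": [24,-19.4,159.5],"turn": 0},
    {"linear": [24,-19.4,159.5],"turn": 0},
    {"linear": [24,-19.4,159.5],"turn": 0}
  ]
}}

```text
t: 57.0
eef_pos: [427.4, -353.5, 146.4]
tcp_rot: [3.141, -0.001, 0.095]
ft_force: [0.9, -0.6, -2.4]
opening: 0.225
```

>>> {"op": "play_rows", "data": {
  "hand": 45,
  "targets": [
    {"linear": [0,0,0],"turn": 0},
    {"linear": [0,0,0],"turn": 0},
    {"linear": [0,0,0],"turn": 0},
    {"linear": [0,0,0],"turn": 0}
  ]
}}

```text
t: 57.5
eef_pos: [427.3, -353.4, 145.7]
tcp_rot: [-3.142, -0.0, 0.095]
ft_force: [0.1, 0.3, -0.8]
opening: 0.467
```

>>> {"op": "play_rows", "data": {
  "targets": [
    {"linear": [0,0,-40],"turn": 0},
    {"linear": [0,0,-90],"turn": 0},
    {"linear": [-10,10,-130],"turn": 0},
    {"linear": [-20,26,-150],"turn": 0},
    {"linear": [-20,26,-150],"turn": 0},
    {"linear": [-20,26,-150],"turn": 0}
  ]
}}

```text
t: 58.25
eef_pos: [409.7, -380.5, 294.5]
tcp_rot: [-3.14, 0.001, 0.095]
ft_force: [0.5, -0.2, -0.9]
opening: 0.474
```

```bash
python3 - <<'E'
from h import *
applied(24,-19.4,159.5,0);applied(-20,26,-150,0)
shot('w19'); to(427,366.7,257,3.34); to(427,366.7,257,.2)
E
```

```text
cmd [ 4.27262e+02 -3.53386e+02  1.45761e+02  9.50000e-02] meas [ 409.7 -380.5  294.5] [-3.14e+00  1.00e-03  9.50e-02] F [ 0.5 -0.2 -0.9] op 45.0 t 58.25
cmd [ 4.09813e+02 -3.81162e+02  2.95761e+02  9.50000e-02] meas [ 409.7 -380.5  294.5] [-3.14e+00  1.00e-03  9.50e-02] F [ 0.5 -0.2 -0.9] op 45.0 t 58.25
linear [np.float64(87.9), np.float64(-742.9), np.float64(38.8)] turn -3.245 dist 748.0
linear [np.float64(87.9), np.float64(-742.9), np.float64(38.8)] turn -0.105 dist 748.0
```

View pics/w19.png

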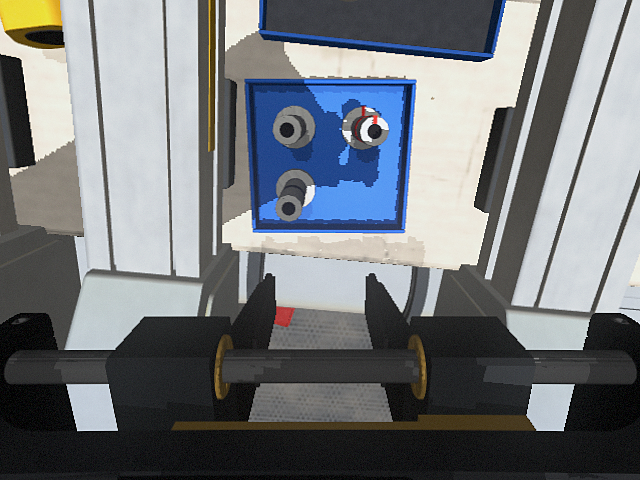

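>>> {"op": "play_rows", "data": {
  "hand": 70,
  "targets": [
    {"linear": [15,-40,0],"turn": 0},
    {"linear": [30,-95,0],"turn": 0},
    {"linear": [40,-150,0],"turn": 0},
    {"linear": [48,-205,0],"turn": 0},
    {"linear": [55,-260,0],"turn": 0},
    {"linear": [62,-315,0],"turn": 0},
    {"linear": [68,-370,0],"turn": 0},
    {"linear": [74,-425,0],"turn": -0.02},
    {"linear": [79,-480,0],"turn": -0.04},
    {"linear": [84,-535,0],"turn": -0.06},
    {"linear": [87,-590,0],"turn": -0.08},
    {"linear": [88,-645,0],"turn": -0.1},
    {"linear": [88,-700,0],"turn": -0.105},
    {"linear": [88,-735,10],"turn": -0.105},
    {"linear": [88,-743,35],"turn": -0.105},
    {"linear": [88,-743,39],"turn": -0.105},
    {"linear": [88,-743,39],"turn": -0.105},
    {"linear": [88,-743,39],"turn": -0.105}
  ]
}}

```text
t: 60.55
eef_pos: [427.4, 366.5, 257.5]
tcp_rot: [-3.141, -0.001, 0.199]
ft_force: [0.6, 0.2, -0.7]
opening: 0.735
```

```bash
python3 - <<'E'
from h import *
applied(88,-743,39,-.105)
p,a,d=shot('w20'); print(proj(p,[[428.5,366.7,91]]), env.state()['joints'])
E
```

```text
cmd [4.27087e+02 3.66832e+02 2.56761e+02 2.00000e-01] meas [427.4 366.5 257.5] [-3.141e+00 -1.000e-03  1.990e-01] F [ 0.6  0.2 -0.7] op 69.9 t 60.55
[[319.5934816  238.36139808]] [5.91495452e-01 4.41608025e-01 1.75409992e+00 5.23758880e-05
 9.44645172e-01 1.96318741e+00]
```

View pics/w20.png

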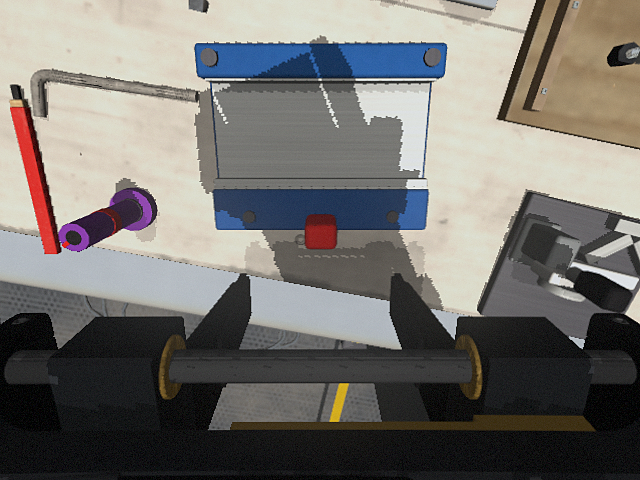

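>>> {"op": "play_rows", "data": {
  "targets": [
    {"linear": [1,0,40],"turn": 0},
    {"linear": [1,0,80],"turn": 0},
    {"linear": [1,0,110],"turn": 0},
    {"linear": [1,0,119.5],"turn": 0},
    {"linear": [1,0,119.5],"turn": 0},
    {"linear": [1,0,119.5],"turn": 0}
  ]
}}

```text
t: 61.35
eef_pos: [428.5, 367.3, 138.6]
tcp_rot: [-3.141, -0.002, 0.2]
ft_force: [-0.1, -0.0, -0.8]
opening: 0.737
```

>>> {"op": "play_rows", "data": {
  "hand": 10,
  "targets": [
    {"linear": [0,0,0],"turn": 0},
    {"linear": [0,0,0],"turn": 0},
    {"linear": [0,0,0],"turn": 0},
    {"linear": [0,0,0],"turn": 0},
    {"linear": [0,0,0],"turn": 0},
    {"linear": [0,0,0],"turn": 0}
  ]
}}

```text
t: 62.1
eef_pos: [428.1, 366.6, 137.2]
tcp_rot: [3.141, 0.0, 0.2]
ft_force: [1.1, -3.6, 1.1]
opening: 0.252
```

>>> {"op": "play_rows", "data": {
  "targets": [
    {"linear": [5,0,0],"turn": 0},
    {"linear": [12,0,0],"turn": 0},
    {"linear": [20,0,0],"turn": 0},
    {"linear": [28,0,0],"turn": 0},
    {"linear": [35,0,0],"turn": 0},
    {"linear": [39,0,0],"turn": 0},
    {"linear": [41,0,0],"turn": 0},
    {"linear": [41,0,0],"turn": 0},
    {"linear": [41,0,0],"turn": 0},
    {"linear": [41,0,0],"turn": 0}
  ]
}}

```text
t: 63.35
eef_pos: [467.5, 374.5, 137.2]
tcp_rot: [3.141, 0.002, 0.2]
ft_force: [-4.2, -4.5, 4.5]
opening: 0.251
```

>>> {"op": "play_rows", "data": {
  "targets": [
    {"linear": [1,0,0],"turn": 0},
    {"linear": [2,0,0],"turn": 0},
    {"linear": [2,0,0],"turn": 0},
    {"linear": [2,0,0],"turn": 0}
  ]
}}

```text
t: 63.85
eef_pos: [468.0, 374.6, 137.2]
tcp_rot: [3.14, 0.006, 0.2]
ft_force: [-13.2, -5.8, 10.1]
opening: 0.249
```

>>> {"op": "play_rows", "data": {
  "hand": 70,
  "targets": [
    {"linear": [1.5,0,0],"turn": 0},
    {"linear": [1.5,0,0],"turn": 0},
    {"linear": [1.5,0,0],"turn": 0},
    {"linear": [1.5,0,0],"turn": 0},
    {"linear": [1.5,0,0],"turn": 0},
    {"linear": [1.5,0,0],"turn": 0}
  ]
}}

```text
t: 64.6
eef_pos: [471.7, 375.9, 137.2]
tcp_rot: [-3.142, -0.0, 0.2]
ft_force: [-0.9, -0.3, 0.5]
opening: 0.73
```

>>> {"op": "play_rows", "data": {
  "targets": [
    {"linear": [0,0,-40],"turn": 0},
    {"linear": [0,0,-90],"turn": 0},
    {"linear": [0,0,-140],"turn": 0},
    {"linear": [-40,0,-160],"turn": 0},
    {"linear": [-40,0,-160],"turn": 0},
    {"linear": [-40,0,-160],"turn": 0}
  ]
}}

```text
t: 65.35
eef_pos: [432.7, 368.0, 297.1]
tcp_rot: [-3.141, -0.0, 0.2]
ft_force: [-0.1, -1.0, -0.2]
opening: 0.738
```

```bash
python3 - <<'E'
from h import *
print(env.state()['eef_pos'],env.state()['ft_force'])
p,a,d=shot('w21'); shot('t21','top'); p2,a,d=shot('s21','scene')
E
```

```text
[432.71105062 368.00879237 297.06565708] [-0.05582098 -0.99750746 -0.15988942]
```

View pics/w21.png

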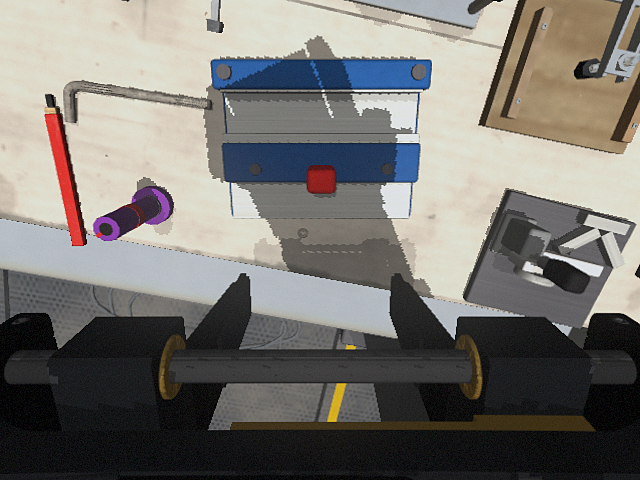

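View pics/t21.png

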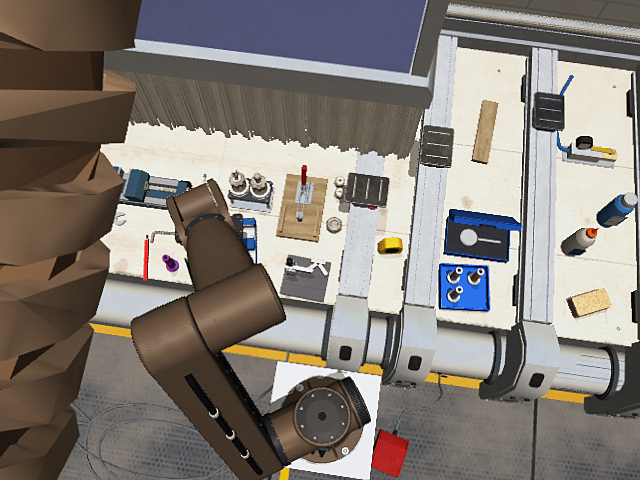

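View pics/s21.png

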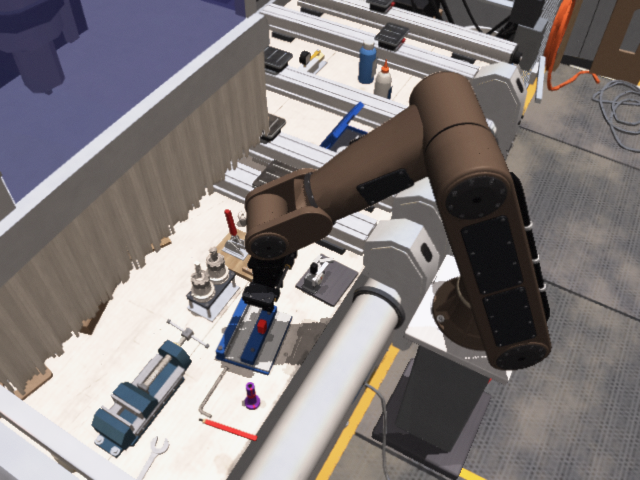

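```bash
python3 - <<'E'
from h import *
z=np.load('pics/w21.npz'); p={k:z[k] for k in z}; a=z['a'].astype(int)
m=(a[...,0]>110)&(a[...,1]<60)&(a[...,2]<60); m[:,:295]=0;m[:,350:]=0;m[:150]=0;m[205:]=0
v,u=np.where(m);print(u.min(),u.max(),v.min(),v.max())
save('w21z',z['a'],(210,40,440,230),3.4); z2=np.load('pics/t21.npz'); save('t21z',z2['a'],(430,255,500,320),8)
E
```

```text
307 334 170 192
```

View pics/w21z.png

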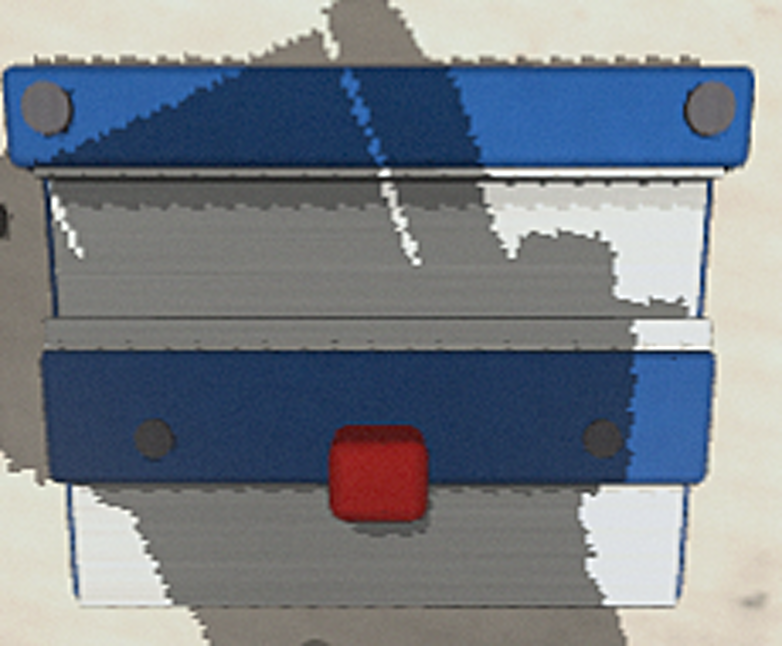

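View pics/t21z.png

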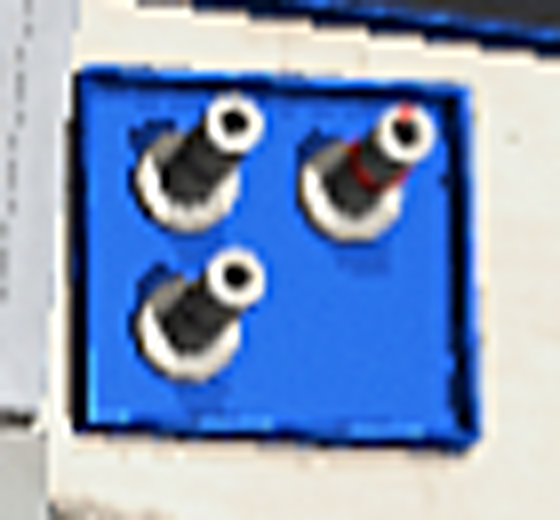

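```bash
python3 - <<'E'
from h import *
z=np.load('pics/w21.npz'); p={k:z[k] for k in z}
print(onplane(p,[(210+378/3.4,40+481/3.4)],91))
print(onplane(p,[(210+378/3.4,40+352/3.4)],46), 'vs fixed jaw edge',onplane(p,[(210+378/3.4,40+164/3.4)],46))
E
```

```text
[[468.52748841 373.91212949  91.        ]]
[[494.82489498 379.11331646  46.        ]] vs fixed jaw edge [[540.03224767 388.28238301  46.        ]]
```

```bash
python3 -c "
from h import *
print(env.job_done(), env.state()['t'])"
```

```text
the job is handed in; nothing more can be done
the job is handed in; nothing more can be done
```

The job is done and handed in; `job_done` reports no verdict, so success is my own reading of the checks. The last clock reading before hand-in was about 65 s, against the 210 s limit.

**What I did:**
- **Vice:** I pulled the jaw fully open and found three sleeves in it: the red-banded sample and two plain ones.
- **Gauge:** I slid the sample into the V with its red line along the V. I lowered the indicator to its stop, where the force reached about 36 N. Then I turned the sample a quarter turn and raised the indicator to its top stop before sliding the sample out.
- **Tray:** I stood the sample and both plain sleeves in the blue tray, then pushed the empty vice closed.

**Last checks:**
- **Sleeves:** the final top picture shows all three standing upright in the tray.
- **Jaw:** the push stopped against a rising force of 13 N. The jaw's grip measures x = 468.5 mm, against about 467 mm when closed at the start.
- **Indicator:** I last checked it close up right after raising it, and nothing touched it afterwards.
- **Bystanders:** the tape measure, hex key and collet nut look unmoved in the pictures, but I did not measure them.

**Disagreements:**
- The top and wrist cameras placed the tray about 5 mm apart in y. I used a value between the two, well within the room the tray leaves.
- On the first slide into the V, the flange touched one wall with about 5 N. I shifted it 1 mm sideways and it then bore evenly.

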